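# Load the air-gauging racks and set the air valve

## Robot

A 6-joint arm with a two-finger parallel gripper is mounted at the origin on the work surface. World frame = base frame: x ahead of the robot, y to its left, z up, the work surface at z = 0. Lengths are in mm, angles in degrees, forces in N, time in s.
With the tool pointing down it reaches from about 300 to 850 mm from the base axis. Payload 4.2 kg.
Tool frame: the origin (TCP) lies between the finger pads; the fingertips stand ahead of it and the grasp point (between the pads) lies 8 mm behind it (env.tip_reach is the x of the fingertips in the tool frame, in mm); x points along the fingers, y is the direction in which the jaws open and shut, and the axes are right-handed (so a half turn about x gives the same grasp; the last joint's range is limited). The gripper opens to 91 mm and grips with 3 to 60 N. Pads are 32 mm wide; open, the fingers measure 118 mm over their backs; the gripper's body (76 mm by 178 mm) begins 60 mm behind the grasp point.
Start: joints at [62.223, 18.312, 89.639, -0, 72.044, -1.146], TCP at [257.746, 514.015, 201.176] pointing down, gripper open.
Joint ranges: [-177.97, 177.97], [-48.28, 115.42], [12.27, 149.76], [-77.06, 257.06], [2.81, 150.46], [-146.56, 146.56]. Speed limits (degrees/s): [147.25, 147.25, 180, 180, 180, 180].

## Interface

Orientations are given as [roll, pitch, yaw] about the fixed x, y, z axes, in that order (R = Rz(yaw) Ry(pitch) Rx(roll)).
In Python, from workcell import env, cams gives the robot as it stands.
- The arm moves only by the tool arm_command, never from a script. Its argument "deltas" is a list of rows, each a list of 3 entries, a list of its own where there are three numbers: the opening, from 0 (shut) to 1 (fully open), then the shift along the world's x, y, z in mm, then the turn about the world's z in rad. A call has 1 to 20 rows; each row is the pose to reach, as a shift and turn from the pose commanded when the call began; what a row does not reach only later rows make up. A row lasts 1/10 s, in which the tool goes at most 50 mm and 8.59 degrees, less where a joint would pass 70% of its speed; a pose out of reach is approached as far as the arm can. A call with a gripper value outside its range is refused whole. The fingers move at their own pace and stop on an object; "grip_force" is the grip in N (left out, the last holds). Time passes only in rows, so rows that repeat a pose let the fingers close. It gives the time, the measured TCP pose, the force and the opening at its end, in the units of the state.
- env.state(): the state, without advancing time (a new reading comes with each control period).
- cams.grab_frame(name): name is "side" or "top" or "wrist"; returns a dict with "img" (400x640x3 uint8, red, green, blue), "K" (3x3 intrinsics, pixels), "dist" ([k1, k2, p1, p2, k3] as OpenCV has them; the pictures are not rectified), "rvec" (rotation vector, rad) and "tvec" (3), from world to camera coordinates, as OpenCV has them. Camera axes: x right, y down, z forward; pixel columns grow to the right and rows downward; lengths in mm; the calibration is good to about 2 mm. A picture is of the moment at which its call begins. There is no depth.
- env.job_done(): hands the job in, once; it reports no verdict.
Trained networks look in a picture, given as the dict that the camera call returned (one of the last four; its "shot" number tells which), for a name from the list of things; names that differ only in an ending like _2 or _b are one class to them, and where a whole thing is asked for, a point or a joint stands for the part that bears it (a point fixed in the world has none). Each returns a list of dicts, best first, with "conf" (0 to 1); they miss things now and then, are a little off and sometimes report something else, mostly with a low value. They report only what shows in the picture. A call takes as long as a camera call. They do not tell look-alikes from the thing itself.
- cams.silhouettes(picture, name): "region" (400x640 bool, what is visible of it) and "centre" ([column, row] in pixels, amid what is visible of it).
The state is a dict: "time_s": time; "qpos": joint angles; "qvel": joint speeds; "effort": joint torques, N m; "ee_pos": TCP position; "ee_rot": TCP orientation; "force": force on the tool from outside, world axes, zero at the start; "torque": the same for the moment, N m; "gripper_width": finger opening in mm.
Only numpy, scipy, OpenCV 4.12 (cv2) and the standard library are available. Lean on these libraries where they do the work, as an engineer would, in place of code of your own. Each camera call takes 0.05 s, during which the arm holds its last target.

## Task

Load the air-gauging racks: lay the loose long pin in the empty place of the blue rack (long pins) and the loose short pin in the empty place of the green rack (short pins), each resting along its V rests like its neighbours. Then set the gauging air: by its black handle, turn the red valve wheel clockwise (seen from above) until it is closed against its stop, back it off exactly two full turns, and finish with the gripper still closed on the handle, holding it there. Leave the master ring and the screwdriver alone.

Things in the scene. Friction and masses are not known exactly. Their poses are not given: they have to be found in the camera images.
- long_pin_center (a point): Loose long steel pin, a plain cylinder 16 mm in diameter and 90 mm long (about 140 g), lying on the flat black 3 mm mat, so its centre starts 11 mm above the work surface; it can roll. This point is its centre; x is its long axis (either end alike).
- short_pin_center (a point): Loose short steel pin, a plain cylinder 16 mm in diameter and 60 mm long (about 95 g), lying on the flat black 3 mm mat, so its centre starts 11 mm above the work surface; it can roll. This point is its centre; x is its long axis (either end alike).
- long_rack_place (a point): Empty place of the fixed blue rack (86 x 136 mm, next to two fixed long pins): centre of a pin seated in it, 28 mm above the bench. x along the pins, y away from the next pin (45 mm off), z up. V rests (45 degree sides, 24 mm wide, tips 2 mm above this point) stand on 8 mm thick rails, middles at x = +-36 mm; between the rails it is open down to the base plate, 22 mm below.
- short_rack_place (a point): Empty place of the fixed green rack (60 x 136 mm, next to two fixed short pins): centre of a pin seated in it, 28 mm above the bench. x along the pins, y away from the next pin (45 mm off), z up. V rests (45 degree sides, 24 mm wide, tips 2 mm above this point) stand on 8 mm thick rails, middles at x = +-23 mm; between the rails it is open down to the base plate, 22 mm below.
- wheel_centre (a point): Centre of the red valve wheel (112 mm over its rim), 78 mm above the work surface, on the vertical axis it turns about. The rim is a 12 mm round bar, its top and the hub's top 6 mm above this point. The wheel sits on a brass stem on a fixed aluminium block 110 x 90 x 36 mm, which does not move.
- handle_mid (a point): Middle of the black upright handle on the wheel's rim: 18 mm in diameter, 50 mm tall (85 to 135 mm above the bench), this point at 110 mm. It circles the wheel's axis at 45 mm radius, and revolves freely about its own upright pin, so it can be gripped from above and led round without turning the gripper. Turning the wheel takes about 2 to 4 N at the handle.
- wheel (a joint): Turn of the red valve wheel in rad, counted on over whole turns (not wrapped): 0 is closed against the stop, growing as it opens, counter-clockwise seen from above; one full turn is 6.283. It starts 0.25 to 0.8 turns open and stays where it is left. A hard stop at 0 blocks further closing.
- master_ring: Loose steel ring, 48 mm outside, 24 mm bore, 18 mm high, lying flat; origin at the centre of its underside. A bystander.
- screwdriver: Loose red screwdriver, 200 mm long, lying on the bench to the robot's left; origin at the middle of its underside. A bystander.
There are look-alikes about, which are no part of the job. What is shaped like the part that bears short_pin_center but orange or yellow is not meant.

How it is judged:
By the outcome, as a careful person would: the job done as asked, in the order asked, and still so for the second after the job is handed in, while the arm keeps its last pose, push and grip.
It also fails if it takes over 64 s, if anything falls off the work surface, if the arm or the gripper's body presses on something with over 40 N, if the wrist force passes 120 N, or if a joint passes its speed limit or range.

## Working session

There is one attempt and no reset: what is moved stays moved. The work goes in short steps, Python scripts to look and compute and a tool call to move; the robot and the scene stay as the last step left them, time stands still between calls to the robot, and variables do not carry over. Pictures are saved under pics/ and viewed, and the job is handed in when it is done.

Besides the shell and the picture viewer there is one more tool, called after ">>>" in YAML: its name, and indented under it one key for each argument. arm_command: Moves the arm, as the interface text tells. Its arguments: {"type":"object","properties":{"deltas":{"type":"array","items":{"type":"array"}},"grip_force":{"type":"number"}},"required":["deltas"]}

```bash
ls; mkdir -p pics; python3 - <<'E'
from workcell import env, cams
import cv2
s=env.state(); print(s, env.tip_reach)
for n in ["top","side","wrist"]:
    f=cams.grab_frame(n); cv2.imwrite(f"pics/{n}0.png",f["img"][:,:,::-1])
    print(n,f["K"].tolist(),f["dist"],f["rvec"],f["tvec"],f["shot"])
E
```

```text
pics
{'time_s': 0.0, 'qpos': array([ 6.22229633e+01,  1.83490078e+01,  8.97054022e+01, -2.05001514e-05,
        7.20421679e+01, -1.14661643e+00]), 'qvel': array([ 0.02220239, -0.02331077, -0.03947066, -0.08851884,  0.06055942,
       -0.05663845]), 'effort': array([ 1.18031210e-03, -4.12466812e+01, -2.31974423e+01,  7.28930952e-02,
        4.53496724e-02, -1.39139865e-04]), 'ee_pos': array([257.50101652, 513.54511494, 200.35348377]), 'ee_rot': array([ -91.13505332,   89.90342214, -117.76546723]), 'force': array([-0.54057887,  0.0501568 ,  1.16614987]), 'torque': array([ 0.03394338, -0.02595782,  0.0466281 ]), 'gripper_width': 91.28690666903583} 11.0
top [[517.2363934835944, 0.0, 321.510155815883], [0.0, 517.2363934835944, 191.16319747892612], [0.0, 0.0, 1.0]] [-0.10353571  0.          0.          0.          0.        ] [ 2.08703304 -2.14775259  0.22321877] [ 102.07641387  536.6623836  1465.73934557] 1
side [[448.3640038024118, 0.0, 313.03171749601626], [0.0, 448.3640038024118, 195.9499228674685], [0.0, 0.0, 1.0]] [0.01670938 0.         0.         0.         0.        ] [ 2.35580101 -0.16240213  0.05519232] [-524.35590743  188.39323581 1005.43141725] 2
wrist [[314.60359148193834, 0.0, 313.35749344363296], [0.0, 314.60359148193834, 202.8195773999767], [0.0, 0.0, 1.0]] [-0.05985252  0.          0.          0.          0.        ] [-2.46269736 -1.51919763 -0.21441671] [-573.7165018   -31.57680124  392.60058091] 3
```

View pics/top0.png

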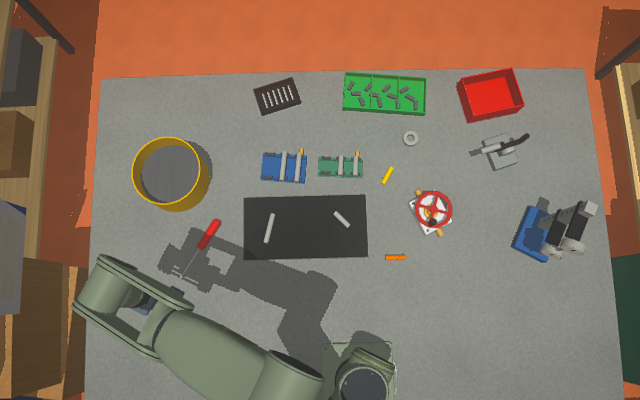

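View pics/side0.png

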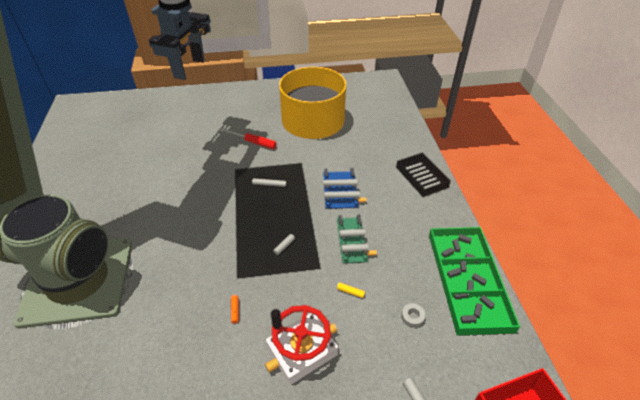

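View pics/wrist0.png

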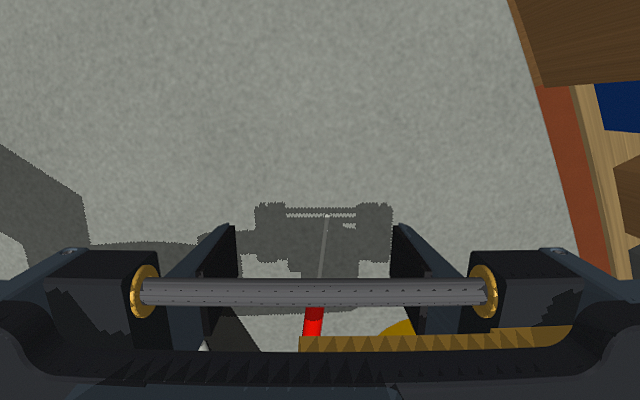

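```bash
cat > h.py <<'E'
import numpy as np, cv2
from workcell import env, cams
def ray(f,px):
    u=cv2.undistortPoints(np.array(px,float).reshape(-1,1,2),f["K"],np.array(f["dist"],float)).reshape(-1,2)
    R=cv2.Rodrigues(np.array(f["rvec"],float))[0]; t=np.array(f["tvec"],float).ravel()
    d=np.c_[u,np.ones(len(u))]@R; return -R.T@t, d
def plane(f,px,z):
    c,d=ray(f,px); return c+d*((z-c[2])/d[:,2])[:,None]
def proj(f,P):
    return cv2.projectPoints(np.array(P,float).reshape(-1,1,3),np.array(f["rvec"],float),np.array(f["tvec"],float),f["K"],np.array(f["dist"],float))[0].reshape(-1,2)
def crop(f,x0,y0,x1,y1,k,name,pts=()):
    im=cv2.resize(f["img"][y0:y1,x0:x1,::-1],None,fx=k,fy=k,interpolation=cv2.INTER_CUBIC)
    for p in pts: cv2.circle(im,(int((p[0]-x0+.5)*k),int((p[1]-y0+.5)*k)),2,(255,0,255),-1)
    cv2.imwrite("pics/"+name,im)
def tri(f1,p1,f2,p2):
    c1,d1=ray(f1,[p1]);c2,d2=ray(f2,[p2]);d1=d1[0]/np.linalg.norm(d1);d2=d2[0]/np.linalg.norm(d2)
    s=np.linalg.lstsq(np.c_[d1,-d2],c2-c1,rcond=None)[0]
    a=c1+s[0]*d1;b=c2+s[1]*d2; return (a+b)/2,np.linalg.norm(a-b)
def axis(f,reg,z):
    ys,xs=np.nonzero(reg); P=plane(f,np.c_[xs,ys],z)[:,:2]; 
    r=cv2.minAreaRect(P.astype(np.float32)); m=P.mean(0); w,v=np.linalg.eigh(np.cov((P-m).T))
    return m,r,np.degrees(np.arctan2(v[1,1],v[0,1]))%180
E
python3 - <<'E'
from h import *
T=cams.grab_frame("top"); S=cams.grab_frame("side")
for n in ["long_pin_center","short_pin_center","handle_mid","wheel","master_ring","screwdriver"]:
  for f,l in ((T,"top"),(S,"side")):
    for d in cams.silhouettes(f,n)[:6]:
      z={"long_pin_center":11,"short_pin_center":11,"handle_mid":110,"wheel":78}.get(n,10)
      m,r,a=axis(f,d["region"],z)
      print(n,l,round(d["conf"],2),np.round(d["centre"],1),d["region"].sum(),"m",m.round(1),"rect",np.round(r[0],1),np.round(r[1],1),"ang",round(a,1))
crop(T,240,140,460,270,3.6,"tc.png"); crop(S,220,150,400,370,2.7,"sc.png")
E
```

```text
long_pin_center top 0.69 [268.5 226.3] 141 m [441.9 245.7] rect [441.  245.6] [15.3 87.8] ang 164.6
long_pin_center side 0.59 [271.5 180.8] 179 m [445.9 247.1] rect [444.7 247.2] [22.  88.9] ang 165.2
short_pin_center top 0.66 [342.  218.9] 98 m [460.5  28.6] rect [461.6  28.9] [57.3 14.9] ang 44.8
short_pin_center top 0.57 [386.7 173.7] 120 m [ 593.1 -115.5] rect [ 592.2 -115.4] [17.7 63.5] ang 149.7
short_pin_center top 0.49 [396.1 256.7] 122 m [ 343.6 -130.4] rect [ 343.2 -128.5] [59.6 17.7] ang 87.8
short_pin_center side 0.66 [285.6 244.4] 164 m [465.2  31.1] rect [465.4  32.1] [66.7 17.4] ang 45.9
short_pin_center side 0.55 [233.1 309.2] 185 m [ 345.2 -125.7] rect [ 344.1 -126.6] [65.2 14.8] ang 92.2
short_pin_center side 0.55 [348.3 292.1] 199 m [ 594.6 -117.2] rect [ 595.3 -117.7] [19.2 60.4] ang 149.8
handle_mid top 0.59 [429.9 223.7] 42 m [ 430.4 -219.6] rect [ 430.4 -219.6] [14.7 23.2] ang 120.2
handle_mid side 0.51 [277.5 325. ] 141 m [ 431.  -221.3] rect [ 430.9 -221.1] [34.6 14.5] ang 92.1
wheel top 0.96 [431.6 210.2] 650 m [ 472.7 -233.8] rect [ 473.9 -234.5] [105.4 103.5] ang 54.9
wheel top 0.48 [207.4 234.7] 262 m [415.9 415.5] rect [406.3 420.9] [ 24.3 119.2] ang 145.9
master_ring top 0.5 [410.3 139.8] 199 m [ 706.8 -194.7] rect [ 706.3 -195. ] [47.  52.5] ang 151.4
master_ring top 0.36 [206.3 240.1] 313 m [412.3 438.4] rect [390.1 452.7] [ 24.6 183.7] ang 146.8
master_ring side 0.98 [413.2 317.3] 426 m [ 712.  -194.5] rect [ 711.8 -194. ] [54.7 46.7] ang 62.2
screwdriver top 0.73 [209.3 237.7] 276 m [420.6 431.8] rect [396.1 447.2] [ 25.4 165.9] ang 146.6
screwdriver top 0.24 [434.6 208.6] 588 m [ 480.7 -249.6] rect [ 483.  -250.1] [110.7 107.3] ang 72.0
screwdriver side 0.65 [259.7 140.5] 259 m [429.5 431.7] rect [427.7 435.1] [ 37.6 115.9] ang 145.2
```

View pics/tc.png

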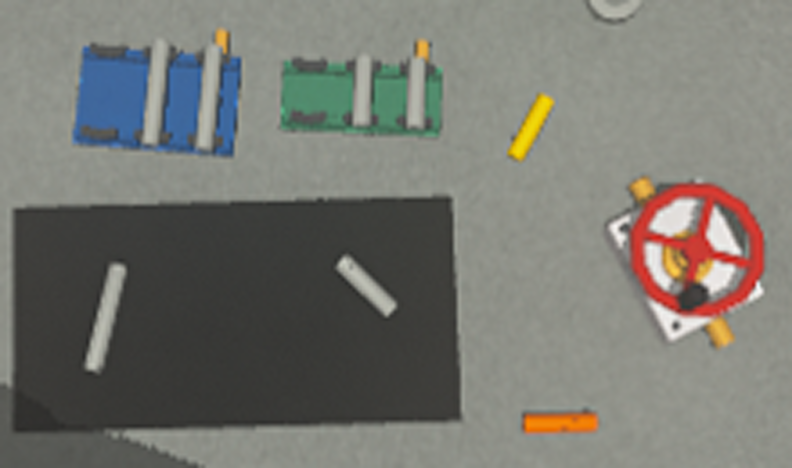

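View pics/sc.png

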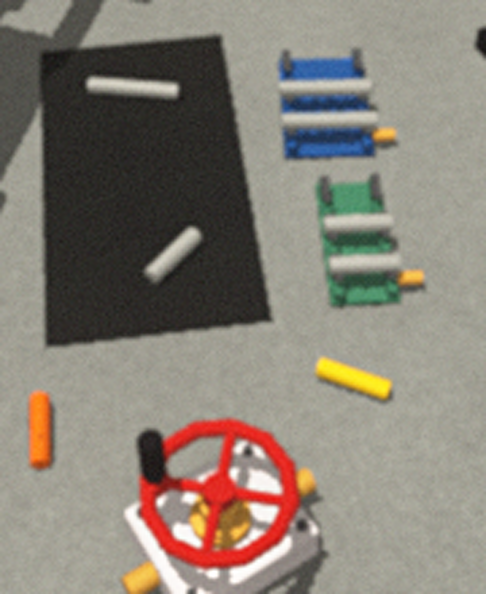

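```bash
python3 - <<'E'
from h import *
T=cams.grab_frame("top"); S=cams.grab_frame("side")
def comps(m,amin):
    n,l,st,c=cv2.connectedComponentsWithStats(m.astype(np.uint8)); return [(l==i) for i in range(1,n) if st[i,4]>=amin]
for f,l,box in ((T,"top",(255,145,370,190)),(S,"side",(320,160,385,270))):
    hsv=cv2.cvtColor(f["img"],cv2.COLOR_RGB2HSV).astype(int); H,Sa,V=hsv[...,0],hsv[...,1],hsv[...,2]
    w=np.zeros(H.shape,bool); w[box[1]:box[3],box[0]:box[2]]=1
    blue=w&(H>100)&(H<125)&(Sa>120); green=w&(H>60)&(H<95)&(Sa>80)
    for n,m in(("blue",blue),("green",green)):
        ys,xs=np.nonzero(m); P=plane(f,np.c_[xs,ys],6)[:,:2].astype(np.float32); print(l,n,m.sum(),cv2.minAreaRect(P))
    k=cv2.dilate((blue|green).astype(np.uint8),np.ones((5,5)))>0
    pins=w&(Sa<35)&(V>150)
    pins=pins
    for c in comps(pins,25):
        m,r,a=axis(f,c,28); print(l,"pin",c.sum(),m.round(1),np.round(r[0],1),np.round(r[1],1),round(a,1))
E
```

```text
top blue 752 ((626.4585571289062, 200.67330932617188), (134.71026611328125, 83.85902404785156), 84.17801666259766)
top green 509 ((623.6987915039062, 27.418869018554688), (135.04205322265625, 58.46697998046875), 85.73258972167969)
top pin 112 [629.9 201.8] [630.6 201.8] [12.1 91.2] 173.2
top pin 111 [624.4 156.8] [624.6 156.9] [12.1 88. ] 173.0
top pin 72 [627.3  27.3] [627.1  27.1] [11.2 57.1] 173.8
top pin 70 [622.8 -17.6] [622.8 -17.7] [10.8 57.1] 173.5
side blue 602 ((628.4420166015625, 198.6275177001953), (134.80606079101562, 81.03677368164062), 84.01984405517578)
side green 576 ((625.6466674804688, 25.614696502685547), (134.4009552001953, 57.69987487792969), 86.28601837158203)
side pin 4848 [645.   93.5] [650.2 103.1] [366.9 177.3] 74.3
```

```bash
cat >> h.py <<'E'
from scipy.spatial.transform import Rotation as Ro
def tool(s=None):
    s=s or env.state(); R=Ro.from_euler("xyz",s["ee_rot"],degrees=True).as_matrix()
    return R, np.degrees(np.arctan2(R[1,1],R[0,1]))
E
python3 - <<'E'
from h import *
R,a=tool(); print(R.round(3),a, env.state()["ee_pos"])
f=cams.grab_frame("wrist")
# camera centre in tool frame
Rc=cv2.Rodrigues(np.array(f["rvec"]))[0]; c=-Rc.T@np.array(f["tvec"]).ravel()
print("cam in tool",R.T@(c-env.state()["ee_pos"]),"view dir in tool",R.T@Rc[2], "cam x in tool",R.T@Rc[0])
E
```

```text
[[ 0.     0.448  0.894]
 [ 0.     0.894 -0.448]
 [-1.     0.     0.   ]] 63.369521588369125 [257.74412398 514.00012403 201.17248261]
cam in tool [-185.00823489   -0.73967851  -78.46189139] view dir in tool [9.60549461e-01 5.51132203e-04 2.78108663e-01] cam x in tool [-7.61092271e-04  9.99999501e-01  6.46994743e-04]
```

>>> arm_command:
  deltas:
    - [0.5, [185, -267, -40], 0.2]
    - [0.5, [185, -267, -40], 0.2]
    - [0.5, [185, -267, -40], 0.2]
    - [0.5, [185, -267, -40], 0.2]
    - [0.5, [185, -267, -40], 0.2]
    - [0.5, [185, -267, -40], 0.2]
    - [0.5, [185, -267, -40], 0.2]
    - [0.5, [185, -267, -40], 0.2]
    - [0.5, [185, -267, -40], 0.2]
    - [0.5, [185, -267, -40], 0.2]
  grip_force: 25

```text
time_s: 2.0
ee_pos: [442.4, 247.8, 161.3]
ee_rot: [97.4, 90.0, 82.3]
force: [-1.0, -0.4, -1.3]
gripper_width: 45.4
```

```bash
python3 - <<'E'
from h import *
f=cams.grab_frame("wrist"); cv2.imwrite("pics/w1.png",f["img"][:,:,::-1])
s=env.state(); print(s["ee_pos"],tool()[1],s["gripper_width"],s["time_s"],s["qpos"])
for d in cams.silhouettes(f,"long_pin_center")[:4]:
    m,r,a=axis(f,d["region"],11); print(round(d["conf"],2),np.round(d["centre"],1),m.round(1),np.round(r[0],1),np.round(r[1],1),round(a,1))
E
```

```text
[442.27647824 247.98264172 161.38481978] 74.90803006875295 45.5652939341345 2.05 [ 2.79642292e+01  1.39486329e+01  1.01949349e+02  2.48505059e-02
  6.40772479e+01 -4.69546589e+01]
0.61 [312.3 184.7] [442.3 246.2] [444.  245.6] [17.1 92.4] 165.6
0.38 [479.  119.3] [414.3 438.9] [393.4 453.1] [ 29.9 188.1] 147.0
```

View pics/w1.png

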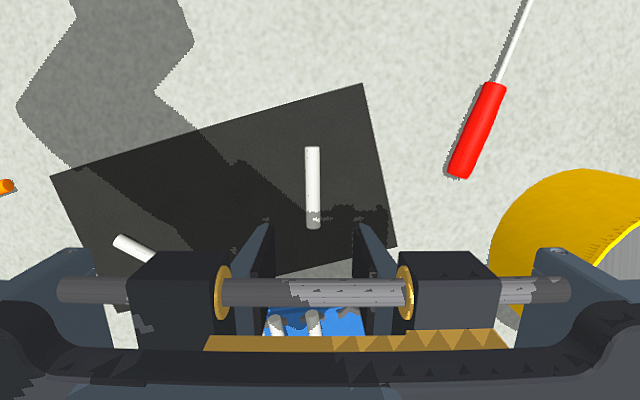

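>>> arm_command:
  deltas:
    - [0.5, [1, -1, -45], 0.01]
    - [0.5, [1, -1, -90], 0.01]
    - [0.5, [1, -1, -125], 0.01]
    - [0.5, [1, -1, -145], 0.01]
    - [0.5, [1, -1, -145], 0.01]
    - [0.5, [1, -1, -145], 0.01]
    - [0, [1, -1, -145], 0.01]
    - [0, [1, -1, -145], 0.01]
    - [0, [1, -1, -145], 0.01]
    - [0, [1, -1, -145], 0.01]
    - [0, [1, -1, -145], 0.01]
    - [0, [1, -1, -145], 0.01]
  grip_force: 25

```text
time_s: 3.3
ee_pos: [443.8, 246.0, 16.3]
ee_rot: [47.7, 90.0, 33.1]
force: [-0.3, 0.7, -0.9]
gripper_width: 1.4
```

```bash
python3 - <<'E'
from h import *
s=env.state(); print(s["ee_pos"],tool()[1],s["gripper_width"],s["time_s"])
f=cams.grab_frame("wrist"); T=cams.grab_frame("top");S=cams.grab_frame("side")
cv2.imwrite("pics/w2.png",f["img"][:,:,::-1]); crop(S,200,130,400,290,4,"s2.png")
for f in (T,S):
  for d in cams.silhouettes(f,"long_pin_center")[:4]:
    m,r,a=axis(f,d["region"],11); print(round(d["conf"],2),np.round(d["centre"],1),m.round(1),np.round(r[0],1),np.round(r[1],1),round(a,1))
E
```

```text
[443.80518677 245.97604093  16.3159758 ] 75.39786022503213 1.3616361987128853 3.3
0.55 [270.5 181.7] [440.6 248.7] [442.5 248.5] [23.8 89.2] 167.0
```

View pics/w2.png

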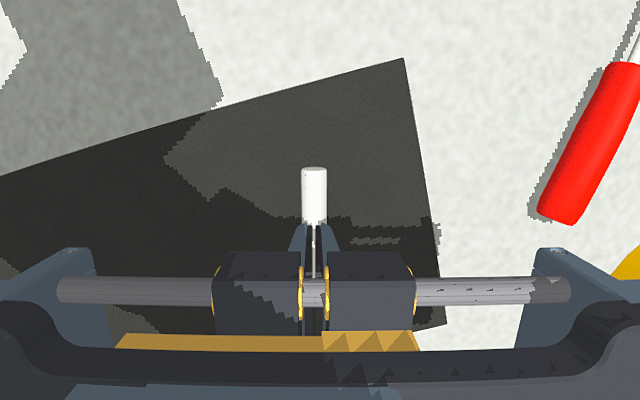

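View pics/s2.png

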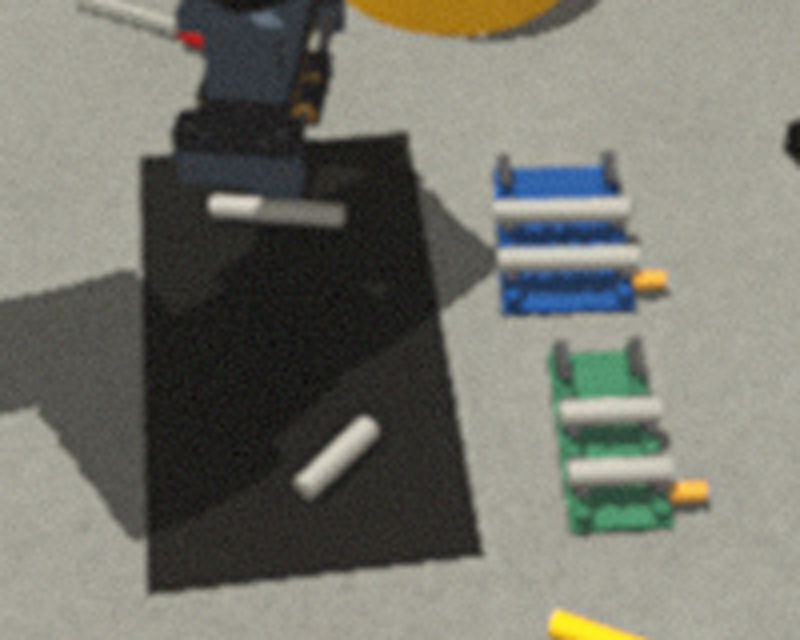

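```bash
python3 - <<'E'
from h import *
f=cams.grab_frame("wrist"); S=cams.grab_frame("side")
print("wrist end",plane(f,[[302,170],[326,170],[314,170],[314,220]],11))
s=env.state();R,a=tool()
# project expected tips and pin
def t(p): return s["ee_pos"]+R@np.array(p,float)
print("tips proj", proj(f,[t([11,0,-16]),t([11,0,16]),t([11,10,-16])]))
print("tips side", proj(S,[t([11,0,-16]),t([11,0,16]),t([-8,0,-16]),t([-8,0,16])]))
for d in cams.silhouettes(S,"long_pin_center")[:1]:
    ys,xs=np.nonzero(d["region"]); print(xs.min(),xs.max(),ys.min(),ys.max())
ax=np.array([np.cos(np.radians(165.3)),np.sin(np.radians(165.3)),0])
print("pin ends side expected",proj(S,[np.array([443.5,246,11])+45*ax,np.array([443.5,246,11])-45*ax]))
crop(f,260,150,380,260,6,"w2c.png"); crop(S,240,165,300,195,12,"s2c.png")
E
```

```text
wrist end [[398.80780315 249.84611477  11.        ]
 [402.51573371 264.03736891  11.        ]
 [400.66341079 256.9410215   11.        ]
 [431.93545164 248.79195943  11.        ]]
tips proj [[314.37400894 211.38768471]
 [314.36095872 256.00062399]
 [329.66527017 211.37375025]]
tips side [[263.73054998 183.30986552]
 [275.37680135 184.22455827]
 [263.11643388 178.17259483]
 [274.89274577 179.08565606]]
253 285 178 185
pin ends side expected [[252.92351602 180.89149053]
 [285.78066563 183.49950942]]
```

View pics/w2c.png

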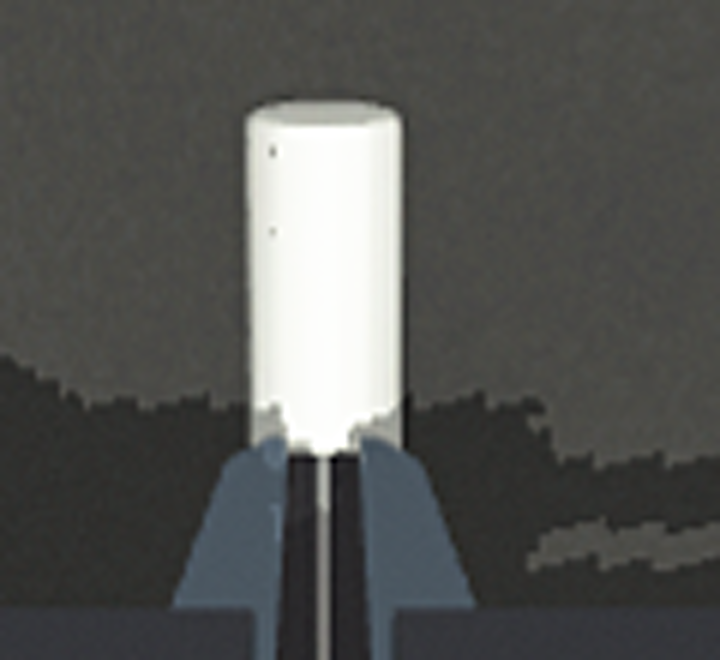

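View pics/s2c.png

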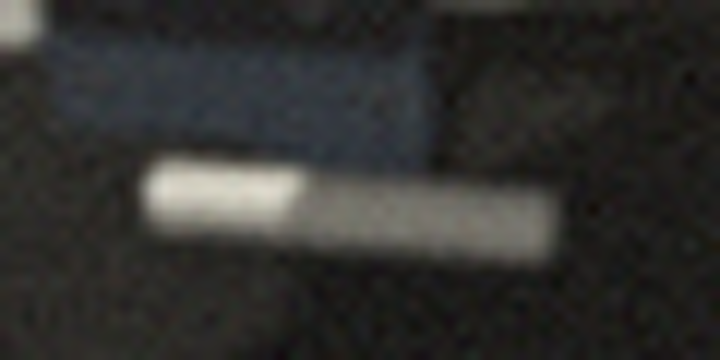

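```bash
python3 - <<'E'
from h import *
f=cams.grab_frame("wrist"); S=cams.grab_frame("side")
s=env.state();R,a=tool()
def t(p): return s["ee_pos"]+R@np.array(p,float)
for z in(-16,-11,0):
  for x in (11,6,0,-8): print(z,x,proj(f,[t([x,0,z])])[0].round(1),proj(S,[t([x,0,z])])[0].round(1))
for y in (10,21): print(proj(S,[t([11,-y,-16]),t([11,-y,16]),t([11,y,-16]),t([11,y,16])]).round(1).tolist())
crop(S,225,140,305,195,10,"s3.png")
E
```

```text
-16 11 [314.4 211.4] [263.7 183.3]
-16 6 [314.4 213.8] [263.6 182. ]
-16 0 [314.4 216.8] [263.4 180.3]
-16 -8 [314.5 221.1] [263.1 178.2]
-11 11 [314.4 218.7] [265.6 183.4]
-11 6 [314.4 221.2] [265.4 182.1]
-11 0 [314.4 224.4] [265.2 180.5]
-11 -8 [314.5 229. ] [265.  178.3]
0 11 [314.4 234.2] [269.6 183.8]
0 6 [314.4 237.1] [269.4 182.4]
0 0 [314.4 240.7] [269.2 180.8]
0 -8 [314.5 245.9] [269.  178.6]
[[263.0, 185.8], [274.7, 186.8], [264.5, 180.8], [276.0, 181.7]]
[[262.2, 188.7], [274.0, 189.6], [265.2, 178.0], [276.8, 178.9]]
```

View pics/s3.png

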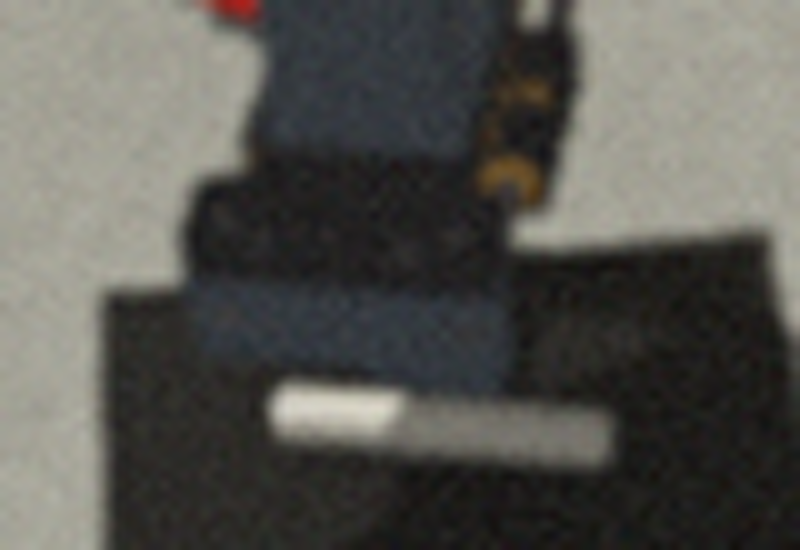

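>>> arm_command:
  deltas:
    - [0.5, [0, 0, 0], 0]
    - [0.5, [0, 0, 0], 0]
    - [0.5, [0, 0, 0], 0]
    - [0.5, [0, 0, 0], 0]
    - [0.5, [0, 0, -4], 0]
    - [0.5, [0, 0, -8], 0]
    - [0.5, [0, 0, -8], 0]

```text
time_s: 4.5
ee_pos: [443.2, 245.7, 7.4]
ee_rot: [-140.5, 89.9, -155.1]
force: [0.3, 0.6, -0.4]
gripper_width: 45.7
```

```bash
python3 - <<'E'
from h import *
f=cams.grab_frame("wrist"); S=cams.grab_frame("side"); s=env.state(); print(s["ee_pos"],s["force"],s["gripper_width"],s["time_s"])
cv2.imwrite("pics/w4.png",np.vstack([cv2.resize(S["img"][140:200,225:305,::-1],(800,600),interpolation=cv2.INTER_CUBIC)])); cv2.imwrite("pics/w4b.png",f["img"][:,:,::-1])
E
```

```text
[443.60528765 245.93842392   7.90610608] [-0.13031719 -0.13661588  0.09969768] 45.42146828486726 4.6
```

View pics/w4.png

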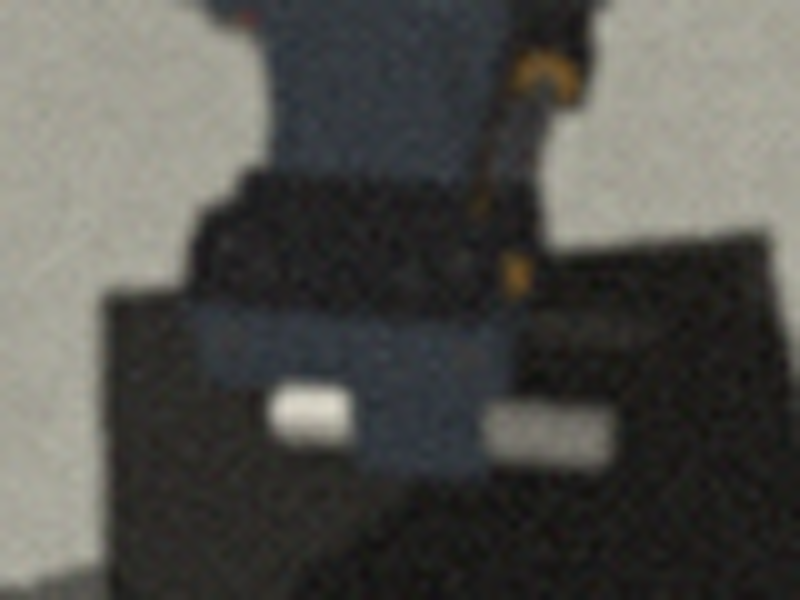

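View pics/w4b.png

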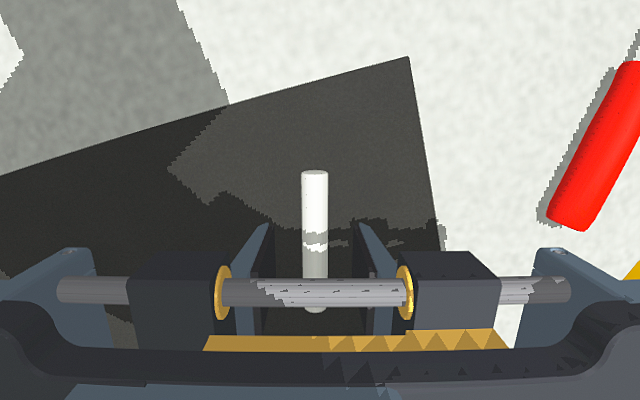

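>>> arm_command:
  deltas:
    - [0.5, [0, 0, -5], 0]
    - [0.5, [0, 0, -10], 0]
    - [0.5, [0, 0, -10], 0]

```text
time_s: 4.9
ee_pos: [443.2, 245.7, -2.6]
ee_rot: [-139.8, 89.9, -154.4]
force: [0.6, 0.2, 0.1]
gripper_width: 45.4
```

```bash
python3 - <<'E'
from h import *
S=cams.grab_frame("side"); s=env.state(); print(s["ee_pos"],s["force"],s["gripper_width"],s["time_s"])
cv2.imwrite("pics/w5.png",np.vstack([cv2.resize(S["img"][140:200,225:305,::-1],(800,600),interpolation=cv2.INTER_CUBIC)]))
E
```

```text
[443.36214733 245.80536218  -2.33268698] [ 0.73583093 -0.19066997  0.9319013 ] 45.63777385018711 4.95
```

View pics/w5.png

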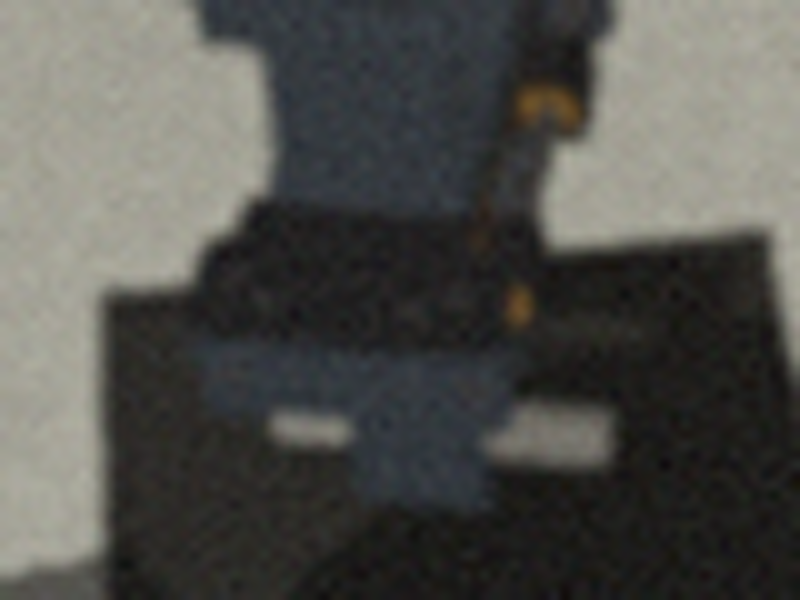

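>>> arm_command:
  deltas:
    - [0.5, [0, 0, -4], 0]
    - [0.5, [0, 0, -4], 0]
    - [0, [0, 0, -4], 0]
    - [0, [0, 0, -4], 0]
    - [0, [0, 0, -4], 0]
    - [0, [0, 0, -4], 0]
    - [0, [0, 0, -4], 0]
  grip_force: 25

```text
time_s: 5.65
ee_pos: [443.8, 246.1, -5.7]
ee_rot: [59.0, 90.0, 44.4]
force: [0.5, -1.1, 0.7]
gripper_width: 15.2
```

>>> arm_command:
  deltas:
    - [0, [0, 0, 40], 0]
    - [0, [0, 0, 80], 0]
    - [0, [40, 0, 120], 0]
    - [0, [90, 2, 136], 0.05]
    - [0, [140, 4, 136], 0.1]
    - [0, [190, 4, 136], 0.15]
    - [0, [236, 4, 136], 0.15]
    - [0, [236, 4, 136], 0.15]
    - [0, [236, 4, 136], 0.15]
    - [0, [236, 4, 136], 0.15]

```text
time_s: 6.65
ee_pos: [678.3, 249.9, 129.5]
ee_rot: [-164.0, 89.9, -170.0]
force: [0.6, 0.3, -0.9]
gripper_width: 15.3
```

```bash
python3 - <<'E'
from h import *
f=cams.grab_frame("wrist"); S=cams.grab_frame("side");T=cams.grab_frame("top"); s=env.state(); print(s["ee_pos"],tool()[1],s["force"],s["gripper_width"],s["time_s"])
cv2.imwrite("pics/w6.png",f["img"][:,:,::-1]); crop(S,240,90,400,230,5,"s6.png")
np.savez("f6.npz",img=f["img"]); import pickle; pickle.dump((f,S,T),open("f6.pkl","wb"))
E
```

```text
[678.39842909 250.27958943 130.72987933] 84.03910675727266 [ 0.57560186  0.21684513 -0.95158898] 15.496010790051702 6.8
```

View pics/w6.png

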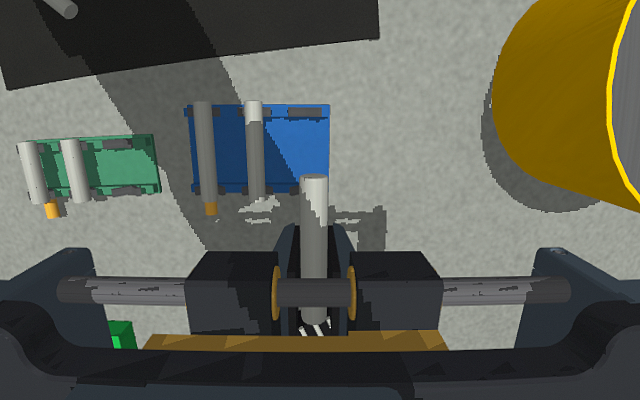

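View pics/s6.png

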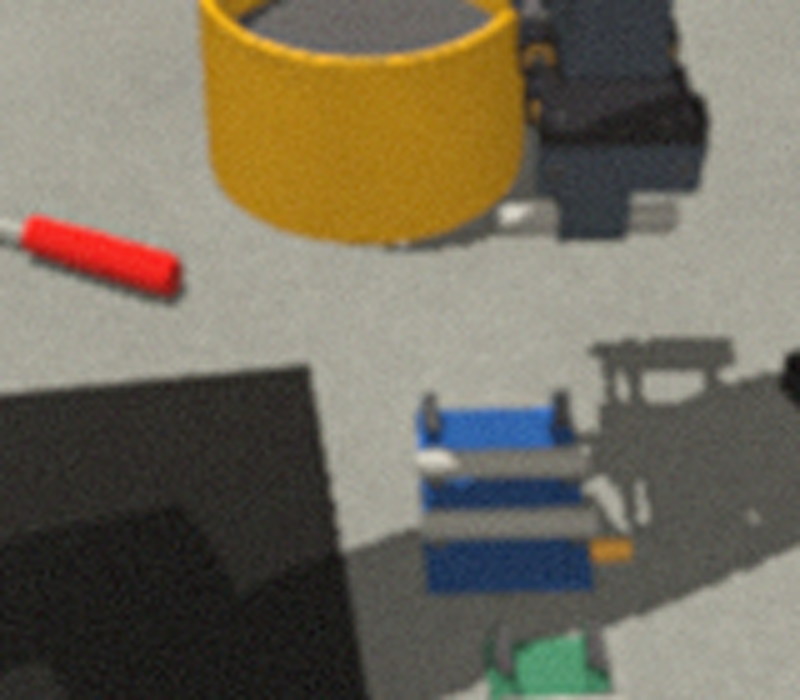

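```bash
python3 - <<'E'
from h import *
import pickle
f,S,T=pickle.load(open("f6.pkl","rb"))
crop(f,170,85,350,215,4.4,"w6c.png"); crop(f,10,125,170,215,5,"w6d.png")
E
```

```text
(no output)
```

View pics/w6c.png

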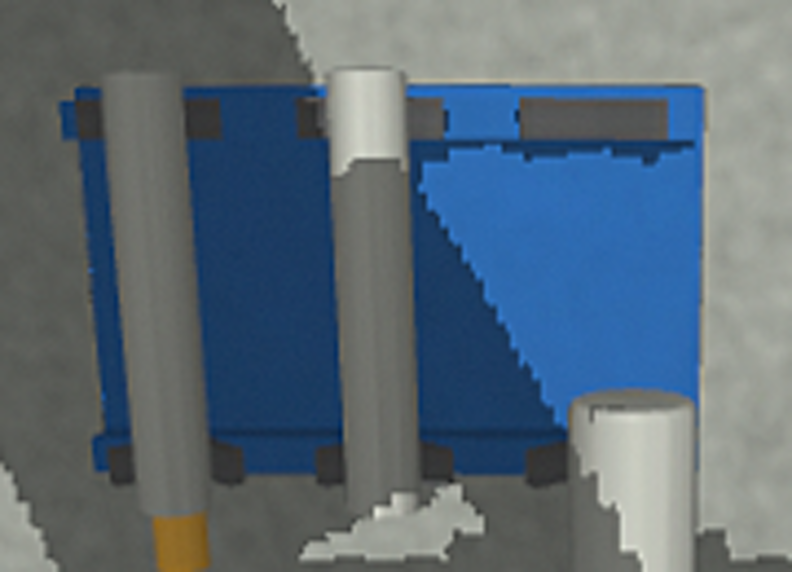

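View pics/w6d.png

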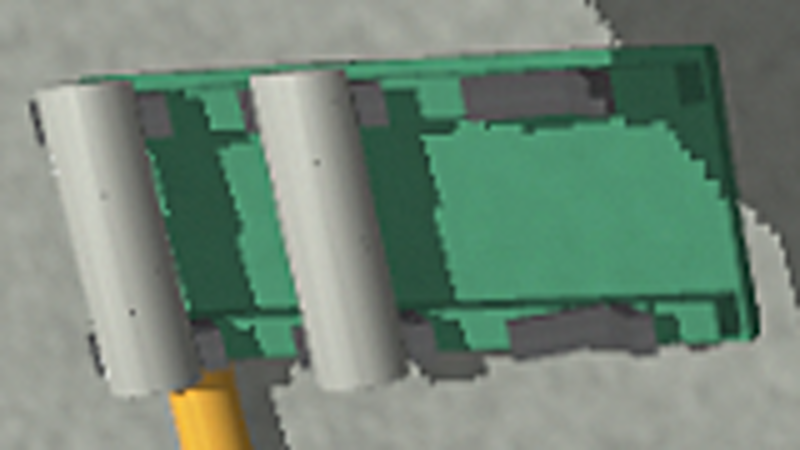

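```bash
cat > fit.py <<'E'
from h import *
import pickle
f,S,T=pickle.load(open("f6.pkl","rb"))
def C(p,x0,y0,k): return np.c_[np.array(p,float)[:,0]/k+x0-.5,np.array(p,float)[:,1]/k+y0-.5]
A=plane(f,C([(594,118),(370,118),(148,118),(384,463),(175.5,463)],170,85,4.4),29)[:,:2]
print("blue V",A.round(1).tolist())
B=plane(f,C([(367,75),(382,508),(144,75),(172,515)],170,85,4.4),28)[:,:2]; print("blue pins",B.round(1).tolist())
for i in(0,2): d=B[i+1]-B[i]; print(np.linalg.norm(d),np.degrees(np.arctan2(*d[::-1])),(B[i]+B[i+1])/2)
G=plane(f,C([(298,75),(362,385),(84,90),(152,390)],10,125,5),28)[:,:2]; print("green pins",G.round(1).tolist())
for i in(0,2): d=G[i+1]-G[i]; print(np.linalg.norm(d),np.degrees(np.arctan2(*d[::-1])),(G[i]+G[i+1])/2)
print("green V",plane(f,C([(535,94),(582,331)],10,125,5),29)[:,:2].round(1).tolist())
R,a=tool(); p=env.state()["ee_pos"]
c=R@np.array([-17,0,0])+p
print("held near end",plane(f,C([(632,402)],170,85,4.4),c[2]), "expected", c-R@np.array([0,0,45]))
E
python3 fit.py
```

```text
blue V [[598.1, 249.9], [593.3, 205.4], [588.2, 160.9], [663.7, 197.5], [658.9, 153.0]]
blue pins [[585.0, 205.9], [673.7, 195.3], [579.8, 161.4], [670.4, 149.6]]
89.33808696497623 -6.782919825078517 [629.33676679 200.60462061]
91.3901503900156 -7.400044676736556 [625.11480623 155.46659344]
green pins [[597.1, 28.5], [657.0, 23.1], [594.1, -16.6], [653.2, -22.5]]
60.14378384856734 -5.174194156494216 [627.03544449  25.81665672]
59.388890580764034 -5.742397221635174 [623.63715072 -19.57885251]
green V [[606.2, 74.8], [651.1, 71.9]]
held near end [[632.95011379 253.87827444 147.72987786]] expected [633.64860598 254.95106371 147.74841805]
```

>>> arm_command:
  deltas:
    - [0, [-25, -2, 0], -0.01]
    - [0, [-45, -4, -25], -0.01]
    - [0, [-45, -4, -65], -0.01]
    - [0, [-45, -4, -85], -0.01]
    - [0, [-45, -4, -85], -0.01]
    - [0, [-45, -4, -85], -0.01]

```text
time_s: 7.4
ee_pos: [634.7, 246.4, 46.2]
ee_rot: [31.9, 89.9, 25.3]
force: [-0.0, 0.7, -0.9]
gripper_width: 15.3
```

```bash
python3 - <<'E'
from h import *
f=cams.grab_frame("wrist"); S=cams.grab_frame("side");s=env.state(); print(s["ee_pos"],tool()[1],s["force"],s["gripper_width"],s["time_s"])
cv2.imwrite("pics/w7.png",f["img"][:,:,::-1]); crop(S,300,130,400,230,6,"s7.png")
E
```

```text
[635.9018985  246.62811551  47.42238174] 83.4335057074984 [ 0.71137967  0.03461639 -1.57902154] 15.618465012933413 7.5
```

View pics/w7.png

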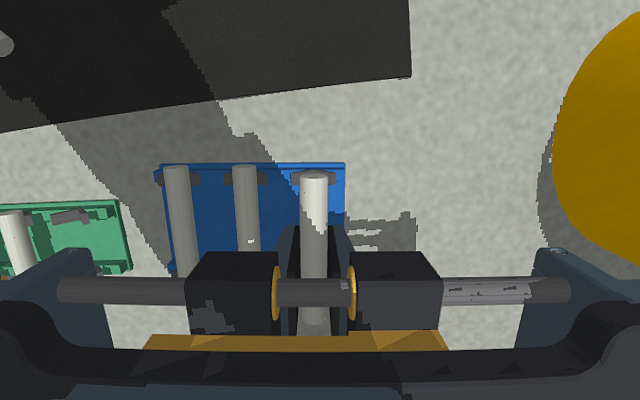

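View pics/s7.png

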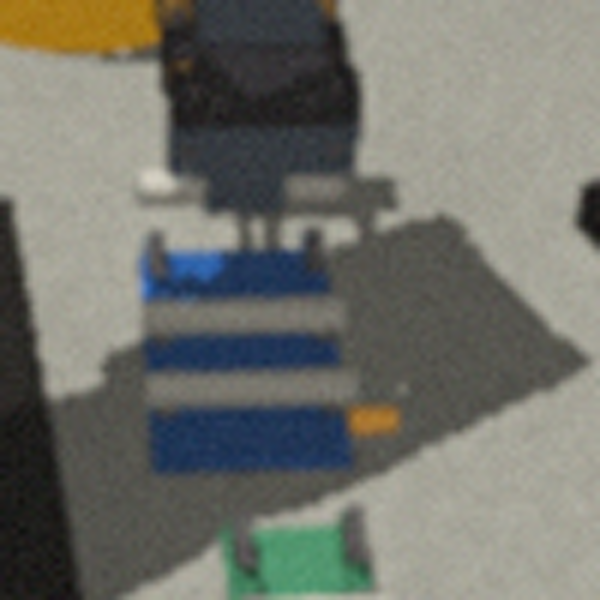

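>>> arm_command:
  deltas:
    - [0, [0, 0, -12], 0]
    - [0, [0, 0, -22], 0]
    - [0, [0, 0, -28], 0]
    - [0, [0, 0, -31], 0]
    - [0, [0, 0, -33], 0]
    - [0, [0, 0, -33], 0]

```text
time_s: 8.1
ee_pos: [634.8, 246.1, 12.0]
ee_rot: [104.9, 90.0, 98.3]
force: [-0.5, -0.5, -0.8]
gripper_width: 15.3
```

>>> arm_command:
  deltas:
    - [0, [0, 0, -1], 0]
    - [0.33, [0, 0, -1], 0]
    - [0.33, [0, 0, -1], 0]
    - [0.33, [0, 0, -1], 0]
    - [0.33, [0, 0, -1], 0]
    - [0.33, [0, 0, 10], 0]
    - [0.33, [0, 0, 40], 0]
    - [0.33, [0, 0, 85], 0]
    - [0.33, [45, 0, 120], 0]
    - [0.33, [45, 0, 120], 0]
    - [0.33, [45, 0, 120], 0]

```text
time_s: 9.2
ee_pos: [681.1, 246.0, 133.8]
ee_rot: [27.6, 89.8, 21.0]
force: [-0.2, -0.5, -0.1]
gripper_width: 29.7
```

```bash
python3 - <<'E'
from h import *
f=cams.grab_frame("wrist"); S=cams.grab_frame("side");s=env.state(); print(s["ee_pos"],tool()[1],s["force"],s["gripper_width"],s["time_s"])
crop(f,150,80,390,260,3.3,"w8.png"); crop(S,300,150,400,270,5,"s8.png")
import pickle; pickle.dump((f,S,s),open("f8.pkl","wb"))
E
```

```text
[678.18846279 245.64520361 130.76220675] 83.41550328019234 [ 0.17440571 -0.17529166 -0.85003588] 30.103511616253734 9.3
```

View pics/w8.png

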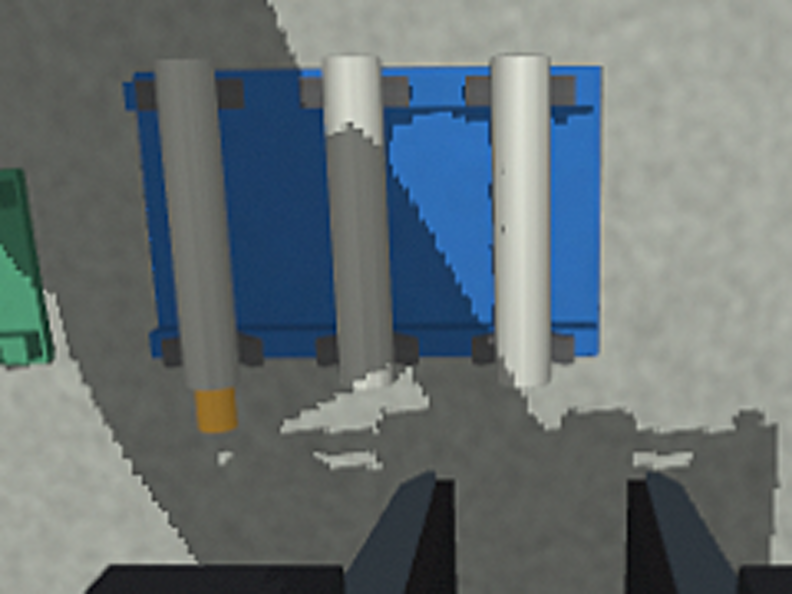

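View pics/s8.png

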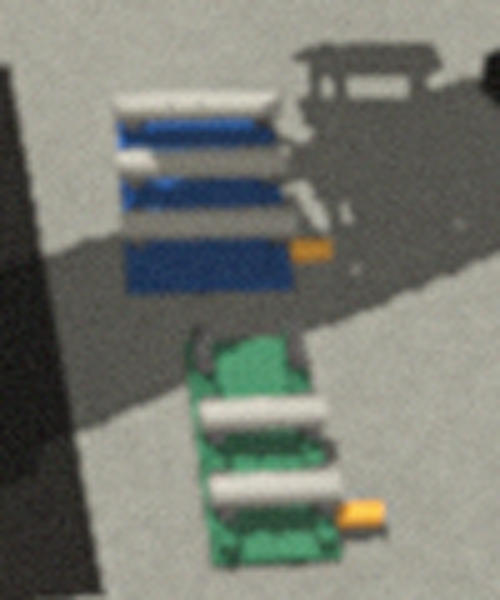

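>>> arm_command:
  deltas:
    - [0.5, [-35, -35, 0], 0.15]
    - [0.5, [-70, -70, 0], 0.3]
    - [0.5, [-105, -105, 0], 0.45]
    - [0.5, [-140, -140, 0], 0.6]
    - [0.5, [-175, -175, 0], 0.75]
    - [0.5, [-217, -216, 0], 0.91]
    - [0.5, [-217, -216, 0], 0.91]
    - [0.5, [-217, -216, 0], 0.91]
    - [0.5, [-217, -216, 0], 0.91]

```text
time_s: 10.2
ee_pos: [463.2, 30.6, 131.9]
ee_rot: [23.1, 90.0, 68.6]
force: [-0.3, 0.2, 0.1]
gripper_width: 45.8
```

```bash
python3 - <<'E'
from h import *
f=cams.grab_frame("wrist"); s=env.state(); print(s["ee_pos"],tool()[1],s["force"],s["gripper_width"],s["time_s"],s["qpos"])
cv2.imwrite("pics/w9.png",f["img"][:,:,::-1])
for g in (f,cams.grab_frame("top"),cams.grab_frame("side")):
  for d in cams.silhouettes(g,"short_pin_center")[:4]:
    m,r,a=axis(g,d["region"],11); print(round(d["conf"],2),np.round(d["centre"],1),m.round(1),np.round(r[0],1),np.round(r[1],1),round(a,1))
E
```

```text
[463.67694332  30.87291785 131.94305604] 135.55979779540823 [-0.52913678  0.23151218 -0.12866653] 45.7219396498952 10.25 [ 2.37048698e+00  1.18779329e+01  1.09564378e+02  3.24532308e-02
  5.85373575e+01 -1.33206243e+02]
0.92 [310.7 191.1] [463.7  28.5] [464.5  29.5] [62.4 15.7] 42.9
0.71 [121.  179.7] [ 595.5 -115.5] [ 595.6 -115.8] [18.2 67.8] 149.9
0.48 [301.3   1.2] [349.4 -99.2] [350.1 -98.5] [ 6.5 14.8] 135.4
0.64 [387.1 177.4] [ 591.8 -114.7] [ 591.7 -114.8] [15.8 62.2] 149.1
0.47 [400.  256.9] [ 344.3 -133.2] [ 344.5 -133. ] [44.9 14.8] 90.1
0.78 [348.6 292.3] [ 594.7 -117.7] [ 594.9 -117.9] [19.2 57.6] 150.4
0.59 [231.5 308.5] [ 345.2 -129.3] [ 345.1 -128.8] [64.7 12.7] 89.4
```

View pics/w9.png

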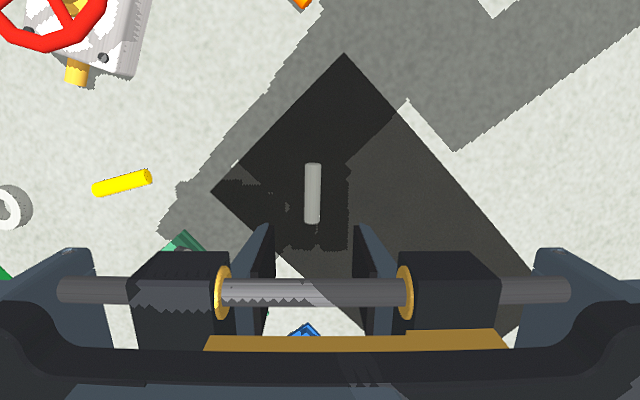

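>>> arm_command:
  deltas:
    - [0.5, [1, 0, -45], 0]
    - [0.5, [1, 0, -90], 0]
    - [0.5, [1, 0, -122], 0]
    - [0.5, [1, 0, -134], 0]
    - [0.5, [1, 0, -138], 0]
    - [0.5, [1, 0, -138], 0]
    - [0, [1, 0, -138], 0]
    - [0, [1, 0, -138], 0]
    - [0, [1, 0, -138], 0]
    - [0, [1, 0, -138], 0]
    - [0, [1, 0, -138], 0]
    - [0, [1, 0, -138], 0]

```text
time_s: 11.7
ee_pos: [464.2, 30.0, -5.3]
ee_rot: [-39.9, 89.9, 5.7]
force: [-0.5, 0.6, 5.3]
gripper_width: 14.8
```

>>> arm_command:
  deltas:
    - [0, [0, 0, 40], 0]
    - [0, [0, 0, 80], -0.1]
    - [0, [30, 5, 120], -0.24]
    - [0, [65, 15, 136], -0.38]
    - [0, [100, 20, 136], -0.52]
    - [0, [140, 30, 136], -0.66]
    - [0, [180, 35, 136], -0.8]
    - [0, [212, 40, 136], -0.89]
    - [0, [212, 40, 136], -0.89]
    - [0, [212, 40, 136], -0.89]
    - [0, [212, 40, 136], -0.89]

```text
time_s: 12.8
ee_pos: [674.3, 69.8, 129.6]
ee_rot: [-171.1, 89.9, -176.5]
force: [-0.1, 1.0, -1.5]
gripper_width: 15.4
```

```bash
python3 - <<'E'
from h import *
f=cams.grab_frame("wrist"); T=cams.grab_frame("top");s=env.state(); print(s["ee_pos"],tool()[1],s["force"],s["gripper_width"],s["time_s"])
cv2.imwrite("pics/w10.png",f["img"][:,:,::-1]); crop(f,180,80,360,215,4.4,"w10c.png")
import pickle; pickle.dump((f,T,s),open("f10.pkl","wb"))
E
```

```text
[674.5999789   69.81554954 130.30134071] 84.58176495511455 [ 1.17353541  0.46457689 -1.31887133] 14.981808561172517 12.9
```

View pics/w10.png

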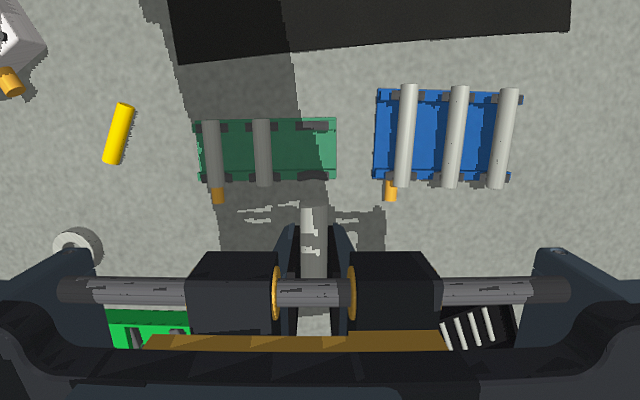

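View pics/w10c.png

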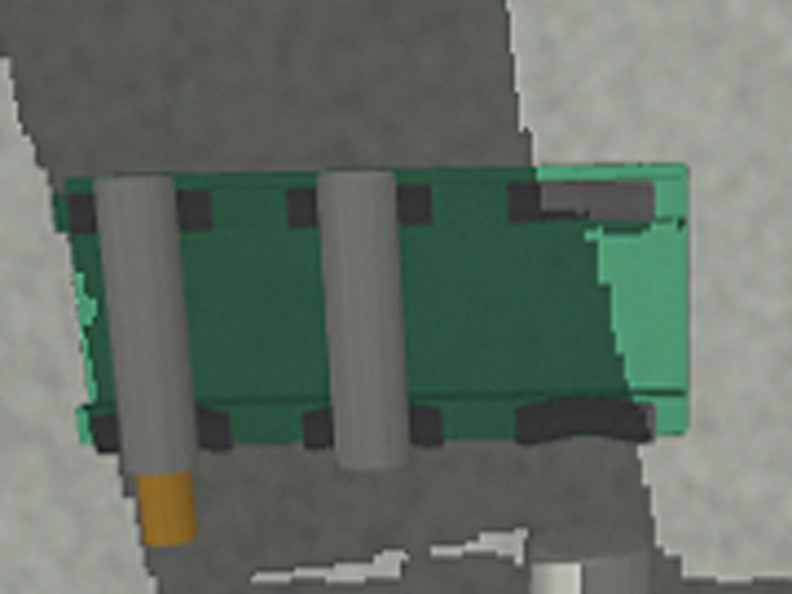

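```bash
python3 - <<'E'
from h import *
import pickle
f,T,s=pickle.load(open("f10.pkl","rb"))
C=lambda p:np.c_[np.array(p,float)[:,0]/4.4+180-.5,np.array(p,float)[:,1]/4.4+80-.5]
V=plane(f,C([(581,202),(585,425),(360,208),(373,428),(140,211),(160,430)]),29)[:,:2]
for i in (0,2,4): d=V[i+1]-V[i]; print("V",V[i].round(1),V[i+1].round(1),np.linalg.norm(d).round(1),np.degrees(np.arctan2(d[1],d[0])).round(2),((V[i]+V[i+1])/2).round(1))
G=plane(f,C([(356,173),(372,467),(137,180),(160,472)]),28)[:,:2]
for i in(0,2): d=G[i+1]-G[i]; print("pin",np.linalg.norm(d).round(1),np.degrees(np.arctan2(*d[::-1])).round(2),((G[i]+G[i+1])/2).round(1))
R,a=tool(s); p=s["ee_pos"]; c=R@np.array([-17,0,0])+p
print("held end",plane(f,C([(591,551)]),c[2]),"expected",c-R@np.array([0,0,30]))
E
```

```text
V [606.9  74. ] [652.4  70.4] 45.7 -4.47 [629.6  72.2]
V [603.7  29.5] [648.8  26. ] 45.2 -4.41 [626.2  27.7]
V [599.7 -15.2] [644.8 -19. ] 45.2 -4.83 [622.3 -17.1]
pin 60.7 -4.7 [627.   26.9]
pin 60.7 -5.59 [623.8 -18. ]
held end [[645.30134763  72.1470985  147.301335  ]] expected [644.74795582  72.64855897 147.32575775]
```

>>> arm_command:
  deltas:
    - [0, [-25, 1, 0], 0.01]
    - [0, [-45, 2, -25], 0.01]
    - [0, [-45, 2, -65], 0.01]
    - [0, [-45, 2, -85], 0.01]
    - [0, [-45, 2, -85], 0.01]
    - [0, [-45, 2, -95], 0.01]
    - [0, [-45, 2, -105], 0.01]
    - [0, [-45, 2, -105], 0.01]

```text
time_s: 13.7
ee_pos: [630.3, 71.9, 24.6]
ee_rot: [-173.5, 89.9, -178.4]
force: [-0.7, 0.6, -1.3]
gripper_width: 15.6
```

```bash
python3 - <<'E'
from h import *
f=cams.grab_frame("wrist"); S=cams.grab_frame("side");s=env.state(); print(s["ee_pos"],tool()[1],s["force"],s["gripper_width"],s["time_s"])
crop(f,200,130,420,270,3.6,"w11.png"); crop(S,310,190,400,270,8,"s11.png")
E
```

```text
[631.0189263   72.01571667  25.52468161] 85.14133061804478 [ 1.99657354e-01 -2.00717904e-04 -7.57444581e-01] 15.267194675096636 13.8
```

View pics/w11.png

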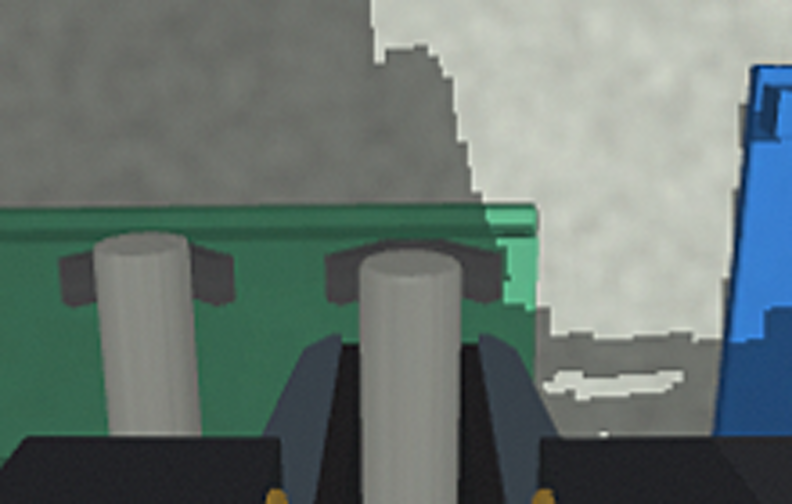

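View pics/s11.png

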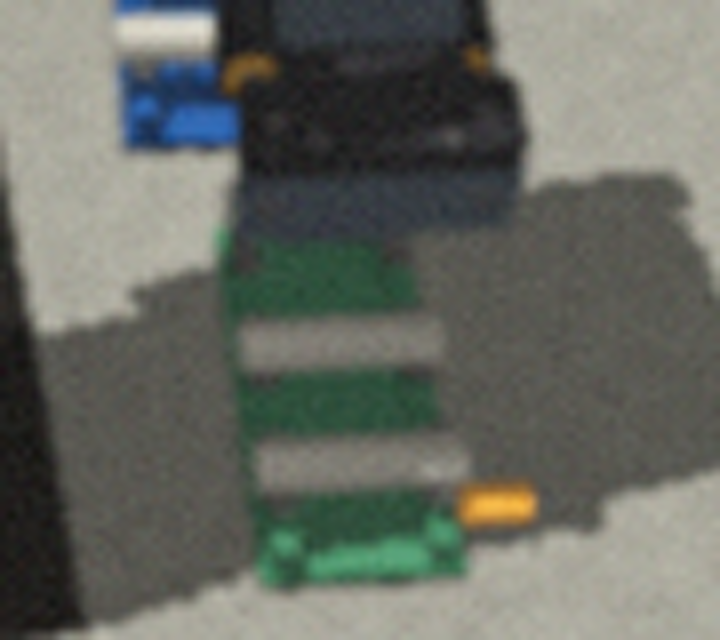

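>>> arm_command:
  deltas:
    - [0, [0, 0, -5], 0]
    - [0, [0, 0, -9], 0]
    - [0, [0, 0, -12], 0]
    - [0, [0, 0, -13], 0]
    - [0, [0, 0, -14], 0]

```text
time_s: 14.3
ee_pos: [630.9, 72.5, 11.9]
ee_rot: [63.6, 89.9, 58.7]
force: [-2.1, 2.1, 8.9]
gripper_width: 15.4
```

>>> arm_command:
  deltas:
    - [0.33, [0, 0, 0], 0]
    - [0.33, [0, 0, 0], 0]
    - [0.33, [0, 0, 0], 0]
    - [0.33, [0, 0, 0], 0]

```text
time_s: 14.7
ee_pos: [630.7, 71.9, 11.0]
ee_rot: [-161.8, 90.0, -166.7]
force: [1.0, 0.2, 1.6]
gripper_width: 30.1
```

>>> arm_command:
  deltas:
    - [0.33, [0, 0, 10], 0]
    - [0.33, [0, 0, 40], 0]
    - [0.33, [0, 0, 85], 0]
    - [0.33, [45, 0, 120], 0]
    - [0.33, [45, 0, 120], 0]
    - [0.33, [45, 0, 120], 0]

```text
time_s: 15.3
ee_pos: [677.1, 72.0, 132.6]
ee_rot: [11.4, 89.8, 6.5]
force: [-1.0, 0.4, -1.5]
gripper_width: 30.3
```

```bash
python3 - <<'E'
from h import *
f=cams.grab_frame("wrist"); S=cams.grab_frame("side");s=env.state(); print(s["ee_pos"],tool()[1],s["force"],s["gripper_width"],s["time_s"])
crop(f,180,80,360,260,3.3,"w12.png"); crop(S,300,150,400,270,5,"s12.png")
E
```

```text
[674.02724989  71.90538356 129.7453459 ] 85.1390422221267 [0.05089848 0.60488103 0.08135656] 30.227106357481514 15.4
```

View pics/w12.png

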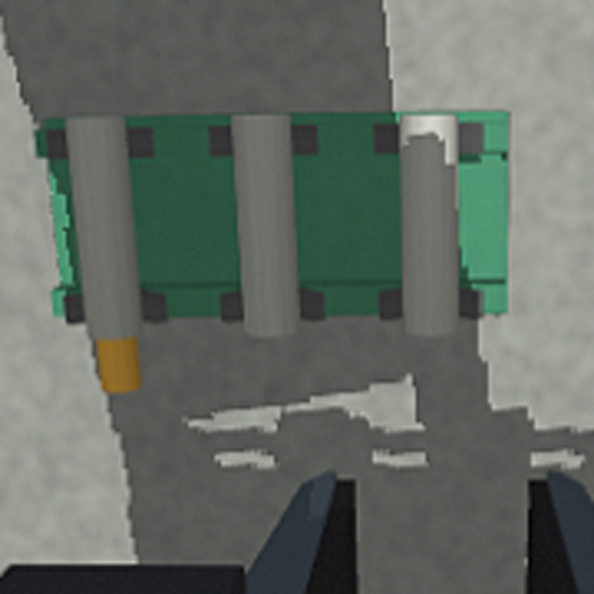

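View pics/s12.png

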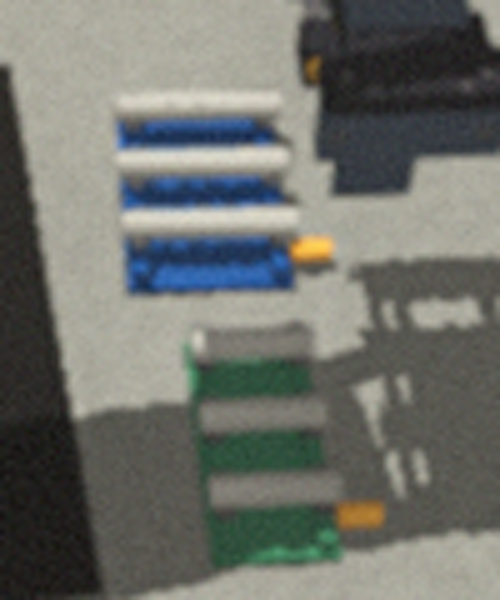

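>>> arm_command:
  deltas:
    - [0.5, [-20, -40, 20], 0]
    - [0.5, [-166, -304, 70], 0]
    - [0.5, [-166, -304, 70], 0]
    - [0.5, [-166, -304, 70], 0]
    - [0.5, [-166, -304, 70], 0]
    - [0.5, [-166, -304, 70], 0]
    - [0.5, [-166, -304, 70], 0]
    - [0.5, [-166, -304, 70], 0]
    - [0.5, [-166, -304, 70], 0]
    - [0.5, [-166, -304, 70], 0]
    - [0.5, [-166, -304, 70], 0]

```text
time_s: 16.5
ee_pos: [509.9, -230.4, 200.3]
ee_rot: [145.1, 89.9, 140.4]
force: [1.1, -0.4, -0.2]
gripper_width: 45.6
```

```bash
python3 - <<'E'
from h import *
f=cams.grab_frame("wrist"); T=cams.grab_frame("top"); S=cams.grab_frame("side");s=env.state(); print(s["ee_pos"],tool()[1],s["force"],s["gripper_width"],s["time_s"],s["qpos"])
cv2.imwrite("pics/w13.png",f["img"][:,:,::-1])
import pickle; pickle.dump((f,T,S,s),open("f13.pkl","wb"))
def red(g):
    hsv=cv2.cvtColor(g["img"],cv2.COLOR_RGB2HSV); return (((hsv[...,0]<6)|(hsv[...,0]>174))&(hsv[...,1]>150)&(hsv[...,2]>70))
for n,g in(("w",f),("t",T),("s",S)):
  for d in cams.silhouettes(g,"wheel")[:1]:
    w=cv2.dilate(d["region"].astype(np.uint8),np.ones((15,15)))>0
    ys,xs=np.nonzero(red(g)&w); P=plane(g,np.c_[xs,ys],78)[:,:2].astype(np.float32)
    print(n,d["conf"],len(xs),"enclosing",cv2.minEnclosingCircle(P))
    h=cv2.convexHull(P)[:,0]; A=np.c_[2*h,np.ones(len(h))]; c=np.linalg.lstsq(A,(h**2).sum(1),rcond=None)[0]; print("circ fit",c[:2],np.sqrt(c[2]+c[0]**2+c[1]**2))
  for d in cams.silhouettes(g,"handle_mid")[:2]:
    m,r,a=axis(g,d["region"],110); ys,xs=np.nonzero(d["region"]); print(n,"handle",round(d["conf"],2),np.round(d["centre"],1),m.round(1),xs.min(),xs.max(),ys.min(),ys.max())
E
```

```text
[ 510.14185178 -230.7871855   200.72597891] 85.25062403598827 [-0.5073904  -0.26299893  0.40558437] 46.017519252040174 16.65 [-2.55277575e+01  1.69977385e+01  9.16274746e+01  1.52316790e-02
  7.14271382e+01 -1.10783252e+02]
w 0.72 4995 enclosing ((475.6955261230469, -234.47671508789062), 56.018333435058594)
circ fit [ 475.66785286 -234.48992487] 55.350694699645956
w handle 0.64 [319.3 113.3] [ 432.5 -220.4] 307 329 101 125
w handle 0.25 [508.1 241.5] [571.2 -44.4] 462 566 225 276
t 0.6 137 enclosing ((473.50836181640625, -221.98602294921875), 50.03804397583008)
circ fit [ 472.58421502 -234.16175828] 51.6497417400361
s 0.82 1247 enclosing ((475.7586975097656, -232.65798950195312), 55.23031234741211)
circ fit [ 475.52181501 -232.96426213] 54.16684212023708
```

View pics/w13.png

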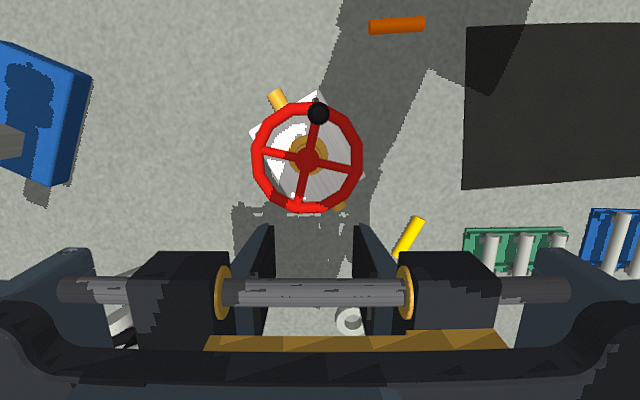

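>>> arm_command:
  deltas:
    - [0.5, [-40, 6, 0], 0]
    - [0.5, [-77, 12, 0], 0]
    - [0.5, [-77, 12, -20], 0]
    - [0.5, [-77, 12, -40], 0]
    - [0.5, [-77, 12, -40], 0]
  grip_force: 15

```text
time_s: 17.45
ee_pos: [430.9, -219.1, 159.3]
ee_rot: [155.6, 89.7, 150.8]
force: [0.1, -0.2, -0.5]
gripper_width: 45.8
```

```bash
python3 - <<'E'
from h import *
f=cams.grab_frame("wrist"); s=env.state(); print(s["ee_pos"],tool()[1],s["force"],s["gripper_width"],s["time_s"])
cv2.imwrite("pics/w14.png",f["img"][:,:,::-1])
print(proj(f,[(432.7,-220.3,135)]))
E
```

```text
[ 432.06715353 -219.67705295  160.60889407] 85.13494881931115 [-0.02406736  0.37351417  0.41528934] 45.17345839255397 17.5
[[312.80730531 230.00482202]]
```

View pics/w14.png

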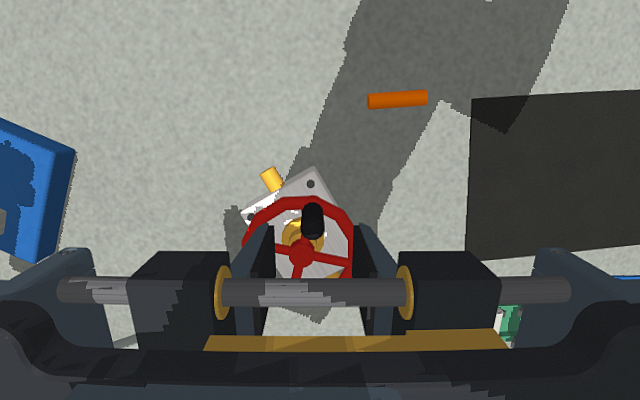

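>>> arm_command:
  deltas:
    - [0.5, [0, 0, -30], 0]
    - [0.5, [0, 0, -60], 0]
    - [0.5, [0, 0, -76], 0]
    - [0.5, [0, 0, -81], 0]
    - [0.5, [0, 0, -81], 0]
    - [0, [0, 0, -81], 0]
    - [0, [0, 0, -81], 0]
    - [0, [0, 0, -81], 0]
    - [0, [0, 0, -81], 0]
    - [0, [0, 0, -81], 0]
  grip_force: 15

```text
time_s: 18.5
ee_pos: [433.1, -220.2, 80.7]
ee_rot: [-20.7, 89.9, -25.5]
force: [-0.2, -0.8, 2.8]
gripper_width: 18.1
```

```bash
python3 - <<'E'
from h import *
S=cams.grab_frame("side"); s=env.state(); print(s["ee_pos"],tool()[1],s["force"],s["gripper_width"],s["time_s"])
crop(S,220,250,380,390,5,"s15.png")
E
```

```text
[ 433.11179847 -220.2021706    80.75403759] 85.14170064121286 [-0.19421243 -0.05436721  3.38105435] 17.712111756085775 18.55
```

View pics/s15.png

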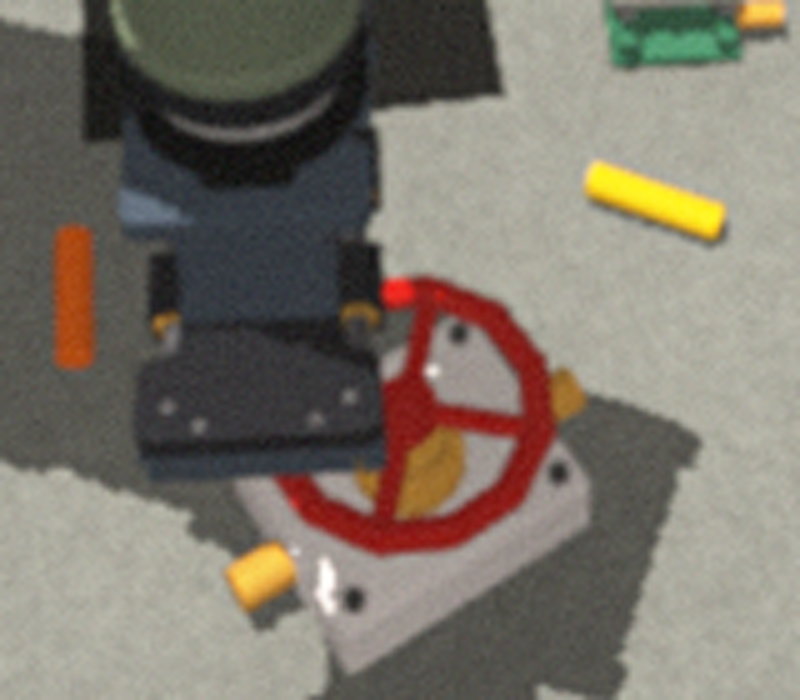

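```bash
cat > circ.py <<'E'
import sys,numpy as np
# cx cy curx cury dstep n
cx,cy,x,y,d,n=map(float,sys.argv[1:7])
a0=np.arctan2(y-cy,x-cx); r=45.
o=[]
for i in range(1,int(n)+1):
    a=a0+np.radians(d*i); o.append([round(cx+r*np.cos(a)-x,1),round(cy+r*np.sin(a)-y,1)])
print("ang0",np.degrees(a0)); print([[0,[round(p[0]*2)/2,round(p[1]*2)/2,0],0] for p in o]); print("end",x+round(o[-1][0]*2)/2,y+round(o[-1][1]*2)/2)
E
python3 circ.py 475.5 -234.2 432.746 -219.985 -10 8
```

```text
ang0 161.60888448876008
[[0, [3.0, 7.0, 0], 0], [0, [7.5, 13.5, 0], 0], [0, [13.0, 19.5, 0], 0], [0, [19.0, 24.0, 0], 0], [0, [26.0, 27.5, 0], 0], [0, [33.5, 30.0, 0], 0], [0, [41.5, 31.0, 0], 0], [0, [49.5, 30.5, 0], 0]]
end 482.246 -189.485
```

Test a short part first to see the forces.

>>> arm_command:
  deltas:
    - [0, [1.5, 3.5, 0], 0]
    - [0, [3, 7, 0], 0]
    - [0, [5, 10.5, 0], 0]
    - [0, [7.5, 13.5, 0], 0]

```text
time_s: 18.95
ee_pos: [440.1, -206.6, 80.7]
ee_rot: [-102.1, 90.0, -107.0]
force: [-2.7, -2.2, 5.8]
gripper_width: 17.6
```

```bash
python3 - <<'E'
from h import *
s=env.state(); p=s["ee_pos"]; print(p,s["force"],s["gripper_width"]); d=p[:2]-[475.5,-234.2]; print(np.hypot(*d),np.degrees(np.arctan2(d[1],d[0])))
E
```

```text
[ 440.13613088 -206.6186677    80.70363407] [-2.74174718 -2.24579256  5.83250774] 17.570622232946487
44.84788880776558 142.0482730190556
```

```bash
python3 circ.py 475.5 -234.2 440.246 -206.485 -10 6
```

```text
ang0 141.82727295851856
[[0, [5.0, 6.0, 0], 0], [0, [11.5, 10.5, 0], 0], [0, [18.5, 14.0, 0], 0], [0, [26.0, 16.5, 0], 0], [0, [34.0, 17.5, 0], 0], [0, [41.5, 17.0, 0], 0]]
end 481.746 -189.485
```

>>> arm_command:
  deltas:
    - [0, [5, 6, 1], 0]
    - [0, [11.5, 10.5, 1.5], 0]
    - [0, [18.5, 14, 1.5], 0]
    - [0, [26, 16.5, 1.5], 0]
    - [0, [34, 17.5, 1.5], 0]
    - [0, [41.5, 17, 1.5], 0]

```text
time_s: 19.55
ee_pos: [481.0, -189.0, 80.9]
ee_rot: [173.4, 89.8, 168.6]
force: [-3.5, -4.6, -4.1]
gripper_width: 17.7
```

```bash
python3 circ.py 475.5 -234.2 481.746 -189.485 -5 8
```

```text
ang0 82.0481101669616
[[0, [4.0, -1.0, 0], 0], [0, [7.5, -2.0, 0], 0], [0, [11.5, -3.5, 0], 0], [0, [15.0, -5.0, 0], 0], [0, [18.0, -7.0, 0], 0], [0, [21.5, -9.0, 0], 0], [0, [24.5, -12.0, 0], 0], [0, [27.0, -14.5, 0], 0]]
end 508.746 -203.985
```

>>> arm_command:
  deltas:
    - [0, [4, -1, 0], 0]
    - [0, [7.5, -2, 0], 0]
    - [0, [11.5, -3.5, 0], 0]

```text
time_s: 19.85
ee_pos: [492.4, -191.9, 80.9]
ee_rot: [144.1, 89.8, 139.2]
force: [-2.7, 0.4, -5.4]
gripper_width: 17.5
```

>>> arm_command:
  deltas:
    - [0, [3.5, -1.5, 0], 0]
    - [0, [6.5, -3.5, 0], 0]
    - [0, [10, -5.5, 0], 0]

```text
time_s: 20.15
ee_pos: [502.9, -197.8, 81.0]
ee_rot: [135.8, 89.9, 131.0]
force: [-1.6, 0.4, -10.5]
gripper_width: 17.6
```

```bash
python3 circ.py 475.5 -234.2 503.246 -198.485 -5 8;python3 - <<'E'
from h import *
s=env.state(); p=s["ee_pos"]; print(p,s["force"],s["gripper_width"]); d=p[:2]-[475.5,-234.2]; print(np.hypot(*d),np.degrees(np.arctan2(d[1],d[0])))
E
```

```text
ang0 52.15734999329791
[[0, [3.0, -2.5, 0], 0], [0, [5.5, -5.5, 0], 0], [0, [8.0, -8.5, 0], 0], [0, [10.5, -12.0, 0], 0], [0, [12.5, -15.0, 0], 0], [0, [14.0, -18.5, 0], 0], [0, [15.5, -22.5, 0], 0], [0, [16.0, -26.0, 0], 0]]
end 519.246 -224.485
[ 502.88541208 -197.78108844   80.984179  ] [ -1.60859935   0.42139112 -10.51347315] 17.590475494447066
45.56641212019812 53.058451536174374
```

>>> arm_command:
  deltas:
    - [0, [3, -2.5, -0.5], 0]
    - [0, [5.5, -5.5, -1], 0]
    - [0, [8, -8.5, -1], 0]

```text
time_s: 20.45
ee_pos: [512.1, -207.1, 80.9]
ee_rot: [18.3, 89.9, 13.4]
force: [0.6, 2.1, -8.3]
gripper_width: 17.5
```

>>> arm_command:
  deltas:
    - [0, [2.5, -3.5, 0], 0]
    - [0, [4.5, -6.5, 0], 0]
    - [0, [6, -10, 0], 0]

```text
time_s: 20.75
ee_pos: [516.8, -215.1, 80.8]
ee_rot: [112.6, 89.7, 107.6]
force: [-2.9, 15.0, 0.2]
gripper_width: 17.6
```

```bash
python3 circ.py 475.5 -234.2 517.246 -216.985 -5 8;python3 - <<'E'
from h import *
s=env.state(); p=s["ee_pos"]; print(p,s["force"],s["gripper_width"]); d=p[:2]-[475.5,-234.2]; print(np.hypot(*d),np.degrees(np.arctan2(d[1],d[0])))
E
```

```text
ang0 22.410018765242857
[[0, [1.0, -4.0, 0], 0], [0, [2.0, -7.5, 0], 0], [0, [3.0, -11.5, 0], 0], [0, [3.0, -15.5, 0], 0], [0, [3.0, -19.0, 0], 0], [0, [3.0, -23.0, 0], 0], [0, [2.0, -27.0, 0], 0], [0, [1.0, -31.0, 0], 0]]
end 518.246 -247.985
[ 516.79140798 -215.10323403   80.8232393 ] [-2.93074383 15.03453456  0.15207989] 17.642567483006523
45.49359123601604 24.819958110901922
```

>>> arm_command:
  deltas:
    - [0, [0.5, -1, 0], 0]
    - [0, [0.5, -1, 0], 0]
    - [0, [0.5, -1, 0], 0]

```text
time_s: 21.05
ee_pos: [516.7, -215.0, 80.9]
ee_rot: [116.4, 89.6, 111.5]
force: [-2.2, 11.4, -1.0]
gripper_width: 17.5
```

```bash
python3 - <<'E'
from h import *
for i in range(3):
  cams.grab_frame("top")
  s=env.state(); p=s["ee_pos"]; print(p,s["force"],s["gripper_width"],s["time_s"]); d=p[:2]-[475.5,-234.2]; print(np.hypot(*d),np.degrees(np.arctan2(d[1],d[0])))
f=cams.grab_frame("top"); crop(f,390,170,480,250,8,"t16.png")
E
```

```text
[ 516.72483485 -214.9976519    80.84666274] [-2.18197533 11.29038684 -1.93809934] 17.45540174196306 21.1
45.47765583919056 24.97589820784897
[ 516.7341697  -215.02697585   80.85039191] [-1.59720208 11.23881178 -1.60089322] 17.674736389935223 21.15
45.47374633926266 24.937439664719157
[ 516.72111406 -215.02372238   80.86062831] [-3.04015833 10.04973479 -1.56562839] 17.805778937160554 21.2
45.463280431773505 24.948094919181333
```

View pics/t16.png

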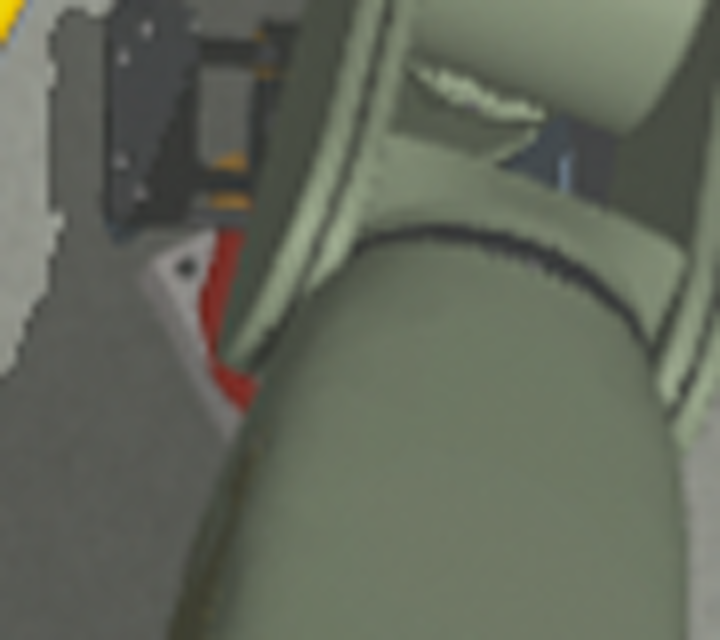

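>>> arm_command:
  deltas:
    - [0, [0.5, -2, 0], 0]
    - [0, [0.5, -2, 0], 0]
    - [0, [0.5, -2, 0], 0]

```text
time_s: 21.55
ee_pos: [516.7, -215.1, 80.8]
ee_rot: [115.7, 89.4, 110.7]
force: [-2.8, 15.8, 0.5]
gripper_width: 17.7
```

```bash
python3 - <<'E'
from h import *
for i in range(2):
  f=cams.grab_frame("side")
  s=env.state(); p=s["ee_pos"]; print(p,s["force"],s["gripper_width"],s["time_s"]); d=p[:2]-[475.5,-234.2]; print(np.hypot(*d),np.degrees(np.arctan2(d[1],d[0])))
crop(f,220,250,380,390,5,"s16.png")
E
```

```text
[ 516.72598436 -215.06748766   80.80921872] [-3.63932144 17.10763549  0.180965  ] 17.7098472260679 21.6
45.449255386011636 24.89548047691837
[ 516.72233672 -215.07110631   80.82974237] [-3.18669462 16.38700475 -0.35127465] 17.79383915392482 21.65
45.44442340129627 24.89327805430779
```

View pics/s16.png

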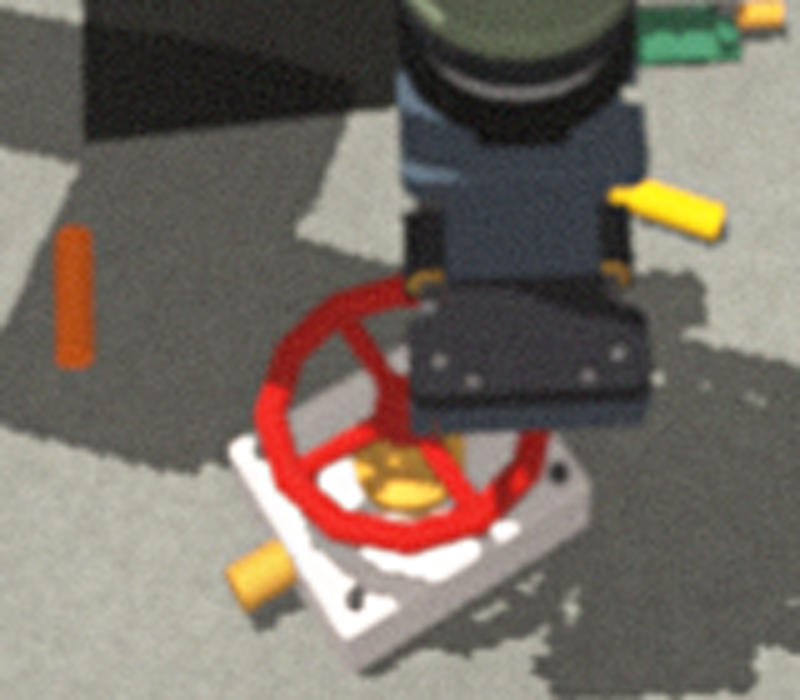

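```bash
cat > seg.py <<'E'
import sys,numpy as np
cx,cy=476.0,-234.2
x,y,a0,d,n=map(float,sys.argv[1:6])
o=[]
for i in range(1,int(n)+1):
    a=np.radians(a0+d*i); o.append([round(2*(cx+45*np.cos(a)-x))/2,round(2*(cy+45*np.sin(a)-y))/2])
print([[0,[p[0],p[1],0],0] for p in o]); print("end",x+o[-1][0],y+o[-1][1],a0+d*n)
E
python3 seg.py 518.246 -219.985 25.19 8 18
```

```text
[[0, [-4.5, 10.5, 0], 0], [0, [-8.5, 15.5, 0], 0], [0, [-13.0, 20.0, 0], 0], [0, [-18.0, 23.5, 0], 0], [0, [-23.5, 26.5, 0], 0], [0, [-29.0, 29.0, 0], 0], [0, [-35.5, 30.5, 0], 0], [0, [-41.5, 31.0, 0], 0], [0, [-48.0, 30.5, 0], 0], [0, [-54.0, 29.0, 0], 0], [0, [-60.0, 27.0, 0], 0], [0, [-65.5, 24.5, 0], 0], [0, [-70.5, 20.5, 0], 0], [0, [-75.5, 16.5, 0], 0], [0, [-79.0, 11.5, 0], 0], [0, [-82.5, 6.0, 0], 0], [0, [-85.0, 0.5, 0], 0], [0, [-86.5, -6.0, 0], 0]]
end 431.746 -225.985 169.19
```

>>> arm_command:
  deltas:
    - [0, [-4.5, 10.5, 0], 0]
    - [0, [-8.5, 15.5, 0], 0]
    - [0, [-13, 20, 0], 0]
    - [0, [-18, 23.5, 0], 0]
    - [0, [-23.5, 26.5, 0], 0]
    - [0, [-29, 29, 0], 0]
    - [0, [-35.5, 30.5, 0], 0]
    - [0, [-41.5, 31, 0], 0]
    - [0, [-48, 30.5, 0], 0]
    - [0, [-54, 29, 0], 0]
    - [0, [-60, 27, 0], 0]
    - [0, [-65.5, 24.5, 0], 0]
    - [0, [-70.5, 20.5, 0], 0]
    - [0, [-75.5, 16.5, 0], 0]
    - [0, [-79, 11.5, 0], 0]
    - [0, [-82.5, 6, 0], 0]
    - [0, [-85, 0.5, 0], 0]
    - [0, [-86.5, -6, 0], 0]

```text
time_s: 23.45
ee_pos: [431.5, -226.5, 80.8]
ee_rot: [105.3, 90.0, 100.4]
force: [1.7, 3.8, -1.8]
gripper_width: 17.3
```

```bash
python3 - <<'E'
from h import *
s=env.state(); p=s["ee_pos"]; print(p,s["force"],s["gripper_width"],s["time_s"]); d=p[:2]-[476,-234.2]; print(np.hypot(*d),np.degrees(np.arctan2(d[1],d[0])))
f=cams.grab_frame("side");crop(f,220,250,380,390,5,"s17.png")
E
python3 seg.py 431.746 -225.985 169.19 8 18
```

```text
[ 431.52073782 -226.48843483   80.82295802] [ 1.6716887   3.76696956 -1.80325195] 17.34833674242606 23.45
45.14280675432904 170.1641520195348
[[0, [-0.5, -6.0, 0], 0], [0, [-0.5, -12.5, 0], 0], [0, [0.5, -18.5, 0], 0], [0, [2.5, -24.5, 0], 0], [0, [5.0, -30.0, 0], 0], [0, [8.5, -35.5, 0], 0], [0, [12.5, -40.0, 0], 0], [0, [17.5, -44.0, 0], 0], [0, [22.5, -47.5, 0], 0], [0, [28.5, -50.5, 0], 0], [0, [34.5, -52.0, 0], 0], [0, [40.5, -53.0, 0], 0], [0, [47.0, -53.0, 0], 0], [0, [53.0, -52.5, 0], 0], [0, [59.0, -50.5, 0], 0], [0, [65.0, -48.0, 0], 0], [0, [70.0, -45.0, 0], 0], [0, [75.0, -41.0, 0], 0]]
end 506.746 -266.985 313.19
```

View pics/s17.png

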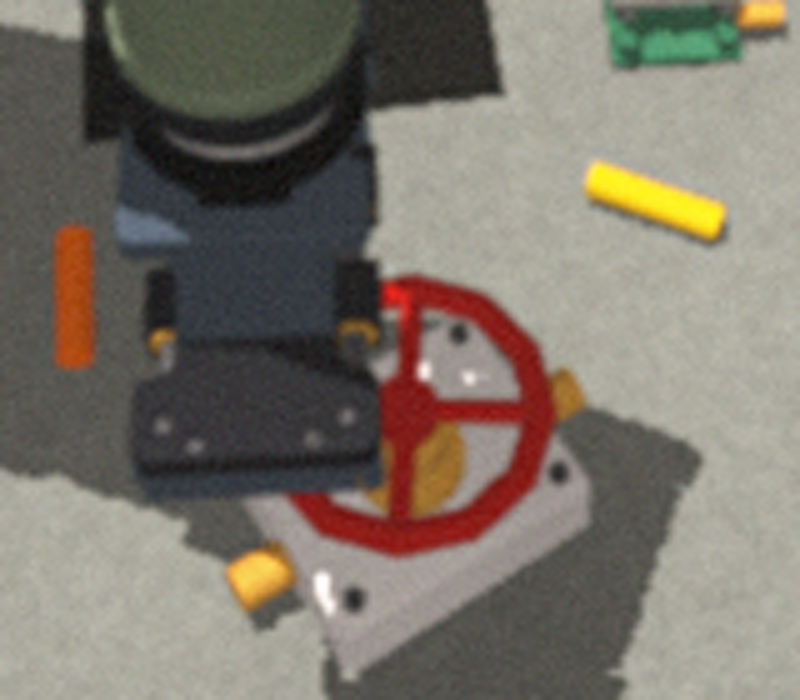

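>>> arm_command:
  deltas:
    - [0, [-0.5, -6, 0], 0]
    - [0, [-0.5, -12.5, 0], 0]
    - [0, [0.5, -18.5, 0], 0]
    - [0, [2.5, -24.5, 0], 0]
    - [0, [5, -30, 0], 0]
    - [0, [8.5, -35.5, 0], 0]
    - [0, [12.5, -40, 0], 0]
    - [0, [17.5, -44, 0], 0]
    - [0, [22.5, -47.5, 0], 0]
    - [0, [28.5, -50.5, 0], 0]
    - [0, [34.5, -52, 0], 0]
    - [0, [40.5, -53, 0], 0]
    - [0, [47, -53, 0], 0]
    - [0, [53, -52.5, 0], 0]
    - [0, [59, -50.5, 0], 0]
    - [0, [65, -48, 0], 0]
    - [0, [70, -45, 0], 0]
    - [0, [75, -41, 0], 0]

```text
time_s: 25.3
ee_pos: [505.9, -267.6, 80.7]
ee_rot: [-153.9, 89.8, -158.7]
force: [-6.1, 1.2, 5.3]
gripper_width: 17.4
```

```bash
python3 - <<'E'
from h import *
s=env.state(); p=s["ee_pos"]; print(p,s["force"],s["gripper_width"],s["time_s"]); d=p[:2]-[476,-234.2]; print(np.hypot(*d),np.degrees(np.arctan2(d[1],d[0])))
E
python3 seg.py 506.746 -266.985 313.19 8 18
```

```text
[ 505.86429127 -267.56375722   80.71269383] [-6.11237687  1.18998188  5.26389167] 17.416735532761148 25.3
44.77740712383263 -48.1679021743552
[[0, [4.5, 4.5, 0], 0], [0, [8.0, 9.5, 0], 0], [0, [10.5, 15.5, 0], 0], [0, [13.0, 21.5, 0], 0], [0, [14.0, 27.5, 0], 0], [0, [14.0, 33.5, 0], 0], [0, [13.5, 40.0, 0], 0], [0, [12.0, 46.0, 0], 0], [0, [10.0, 52.0, 0], 0], [0, [7.0, 57.5, 0], 0], [0, [3.0, 62.5, 0], 0], [0, [-1.5, 67.0, 0], 0], [0, [-6.5, 70.5, 0], 0], [0, [-12.0, 73.5, 0], 0], [0, [-17.5, 76.0, 0], 0], [0, [-24.0, 77.5, 0], 0], [0, [-30.0, 78.0, 0], 0], [0, [-36.5, 77.5, 0], 0]]
end 470.246 -189.485 457.19
```

>>> arm_command:
  deltas:
    - [0, [4.5, 4.5, 0], 0]
    - [0, [8, 9.5, 0], 0]
    - [0, [10.5, 15.5, 0], 0]
    - [0, [13, 21.5, 0], 0]
    - [0, [14, 27.5, 0], 0]
    - [0, [14, 33.5, 0], 0]
    - [0, [13.5, 40, 0], 0]
    - [0, [12, 46, 0], 0]
    - [0, [10, 52, 0], 0]
    - [0, [7, 57.5, 0], 0]
    - [0, [3, 62.5, 0], 0]
    - [0, [-1.5, 67, 0], 0]
    - [0, [-6.5, 70.5, 0], 0]
    - [0, [-12, 73.5, 0], 0]
    - [0, [-17.5, 76, 0], 0]
    - [0, [-24, 77.5, 0], 0]
    - [0, [-30, 78, 0], 0]
    - [0, [-36.5, 77.5, 0], 0]

```text
time_s: 27.1
ee_pos: [470.3, -189.1, 80.8]
ee_rot: [32.5, 89.9, 27.6]
force: [2.8, -2.3, -0.4]
gripper_width: 17.7
```

```bash
python3 - <<'E'
from h import *
s=env.state(); p=s["ee_pos"]; print(p,s["force"],s["gripper_width"],s["time_s"]); d=p[:2]-[476,-234.2]; print(np.hypot(*d),np.degrees(np.arctan2(d[1],d[0])))
E
python3 seg.py 470.246 -189.485 97.19 8 18
```

```text
[ 470.31325496 -189.13606216   80.78703404] [ 2.77751567 -2.31372024 -0.4110544 ] 17.744584829578045 27.1
45.42133378469588 97.19229810099414
[[0, [-6.0, -1.5, 0], 0], [0, [-12.0, -3.5, 0], 0], [0, [-17.5, -6.0, 0], 0], [0, [-22.5, -10.0, 0], 0], [0, [-27.5, -14.0, 0], 0], [0, [-31.0, -19.0, 0], 0], [0, [-34.5, -24.5, 0], 0], [0, [-37.0, -30.0, 0], 0], [0, [-38.5, -36.5, 0], 0], [0, [-39.0, -42.5, 0], 0], [0, [-39.0, -49.0, 0], 0], [0, [-38.0, -55.0, 0], 0], [0, [-36.0, -61.0, 0], 0], [0, [-33.5, -66.5, 0], 0], [0, [-30.0, -72.0, 0], 0], [0, [-26.0, -76.5, 0], 0], [0, [-21.0, -80.5, 0], 0], [0, [-16.0, -84.0, 0], 0]]
end 454.246 -273.485 241.19
```

>>> arm_command:
  deltas:
    - [0, [-6, -1.5, 0], 0]
    - [0, [-12, -3.5, 0], 0]
    - [0, [-17.5, -6, 0], 0]
    - [0, [-22.5, -10, 0], 0]
    - [0, [-27.5, -14, 0], 0]
    - [0, [-31, -19, 0], 0]
    - [0, [-34.5, -24.5, 0], 0]
    - [0, [-37, -30, 0], 0]
    - [0, [-38.5, -36.5, 0], 0]
    - [0, [-39, -42.5, 0], 0]
    - [0, [-39, -49, 0], 0]
    - [0, [-38, -55, 0], 0]
    - [0, [-36, -61, 0], 0]
    - [0, [-33.5, -66.5, 0], 0]
    - [0, [-30, -72, 0], 0]
    - [0, [-26, -76.5, 0], 0]
    - [0, [-21, -80.5, 0], 0]
    - [0, [-16, -84, 0], 0]

```text
time_s: 28.9
ee_pos: [453.3, -272.9, 80.7]
ee_rot: [143.1, 89.8, 138.2]
force: [0.4, 6.3, 8.5]
gripper_width: 17.8
```

```bash
python3 - <<'E'
from h import *
s=env.state(); p=s["ee_pos"]; print(p,s["force"],s["gripper_width"],s["time_s"]); d=p[:2]-[476,-234.2]; print(np.hypot(*d),np.degrees(np.arctan2(d[1],d[0])))
E
python3 seg.py 454.246 -273.485 241.19 8 18
```

```text
[ 453.30470686 -272.87469861   80.67275509] [0.37378288 6.25371662 8.46573123] 17.782312265541744 28.9
44.84204102748275 -120.40549069945615
[[0, [6.0, -3.0, 0], 0], [0, [12.0, -4.5, 0], 0], [0, [18.0, -5.5, 0], 0], [0, [24.5, -5.5, 0], 0], [0, [30.5, -5.0, 0], 0], [0, [36.5, -3.0, 0], 0], [0, [42.5, -0.5, 0], 0], [0, [47.5, 2.5, 0], 0], [0, [52.5, 6.5, 0], 0], [0, [57.0, 11.0, 0], 0], [0, [60.5, 16.0, 0], 0], [0, [63.0, 22.0, 0], 0], [0, [65.5, 28.0, 0], 0], [0, [66.5, 34.0, 0], 0], [0, [66.5, 40.0, 0], 0], [0, [66.0, 46.5, 0], 0], [0, [64.5, 52.5, 0], 0], [0, [62.5, 58.5, 0], 0]]
end 516.746 -214.985 385.19
```

>>> arm_command:
  deltas:
    - [0, [6, -3, 0], 0]
    - [0, [12, -4.5, 0], 0]
    - [0, [18, -5.5, 0], 0]
    - [0, [24.5, -5.5, 0], 0]
    - [0, [30.5, -5, 0], 0]
    - [0, [36.5, -3, 0], 0]
    - [0, [42.5, -0.5, 0], 0]
    - [0, [47.5, 2.5, 0], 0]
    - [0, [52.5, 6.5, 0], 0]
    - [0, [57, 11, 0], 0]
    - [0, [60.5, 16, 0], 0]
    - [0, [63, 22, 0], 0]
    - [0, [65.5, 28, 0], 0]
    - [0, [66.5, 34, 0], 0]
    - [0, [66.5, 40, 0], 0]
    - [0, [66, 46.5, 0], 0]
    - [0, [64.5, 52.5, 0], 0]
    - [0, [62.5, 58.5, 0], 0]
    - [0, [62.5, 58.5, 0], 0]
    - [0, [62.5, 58.5, 0], 0]

```text
time_s: 30.9
ee_pos: [516.1, -213.6, 80.7]
ee_rot: [124.3, 89.9, 119.5]
force: [0.8, 0.4, 5.6]
gripper_width: 17.6
```

```bash
python3 - <<'E'
from h import *
for i in range(2):
  f=cams.grab_frame("side")
  s=env.state(); p=s["ee_pos"]; print(p,s["force"],s["gripper_width"],s["time_s"]); d=p[:2]-[476,-234.2]; print(np.hypot(*d),np.degrees(np.arctan2(d[1],d[0])))
crop(f,220,250,380,390,5,"s18.png")
E
```

```text
[ 516.09485319 -213.55231891   80.73975946] [0.70899497 0.89385662 6.22846757] 17.485131801795788 30.95
45.09904640322954 27.24714787388513
[ 516.0830827  -213.57209361   80.71560716] [0.36472675 1.06507915 5.96381526] 17.864881100913326 31.0
45.07953017235805 27.23165241507725
```

View pics/s18.png

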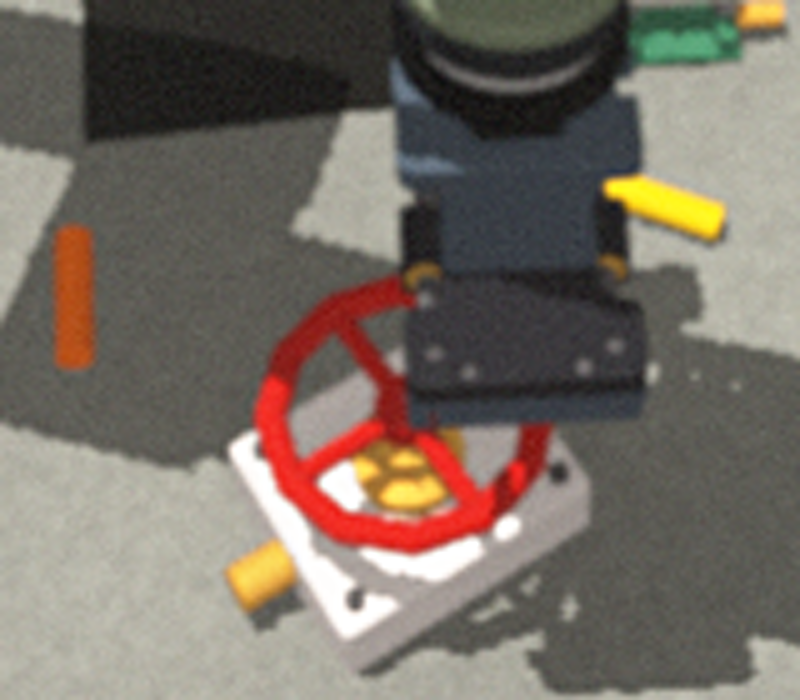

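```bash
python3 - <<'E'
from h import *
def g(p,r,x=-30): 
    q=np.array(p)+Ro.from_euler("xyz",r,degrees=True).as_matrix()@[x,0,0]; d=q[:2]-[476,-234.2]; return q.round(2),np.degrees(np.arctan2(d[1],d[0]))
print(g([516.7,-215.05,80.8],[115.7,89.4,110.7])); print(g([516.72,-215.0,80.85],[116.4,89.6,111.5]))
s=env.state(); print(s["ee_rot"],g(s["ee_pos"],s["ee_rot"]))
E
```

```text
(array([ 516.81, -215.34,  110.8 ]), np.float64(24.79858460266895))
(array([ 516.8 , -215.19,  110.85]), np.float64(24.978417464166828))
[124.17543101  89.86041333 119.30724435] (array([ 516.12, -213.64,  110.72]), np.float64(27.13882537935481))
```

>>> arm_command:
  deltas:
    - [0, [0.5, -1, 0], 0]
    - [0, [0.5, -1.5, 0], 0]
    - [0, [0.5, -1.5, 0], 0]
    - [0, [0.5, -1.5, 0], 0]

```text
time_s: 31.4
ee_pos: [516.5, -214.6, 80.7]
ee_rot: [117.8, 89.8, 112.9]
force: [0.3, 1.9, 6.9]
gripper_width: 17.5
```

```bash
cat > g.py <<'E'
from h import *
for i in range(2):
    cams.grab_frame("side"); s=env.state(); q=s["ee_pos"]+tool(s)[0]@[-30,0,0]; d=q[:2]-[476,-234.2]
    print(s["time_s"],s["ee_pos"].round(2),s["force"].round(1),round(s["gripper_width"],1),np.degrees(np.arctan2(d[1],d[0])).round(2))
E
python3 g.py
```

```text
31.45 [ 516.53 -214.55   80.71] [-0.5  2.4  7.7] 17.9 25.73
31.5 [ 516.56 -214.55   80.7 ] [-0.4  2.2  5.9] 17.6 25.72
```

>>> arm_command:
  deltas:
    - [0, [0, -0.5, 0], 0]
    - [0, [0.5, -1, 0], 0]
    - [0, [0.5, -1, 0], 0]
    - [0, [0.5, -1, 0], 0]

```text
time_s: 31.9
ee_pos: [517.0, -215.5, 80.7]
ee_rot: [118.9, 89.8, 114.0]
force: [1.3, 2.1, 7.4]
gripper_width: 17.6
```

```bash
python3 g.py
```

```text
31.95 [ 517.02 -215.52   80.73] [0.6 1.5 6.7] 17.9 24.35
32.0 [ 516.99 -215.54   80.71] [0.3 2.5 5.8] 17.5 24.35
```

>>> arm_command:
  deltas:
    - [0, [-0.5, 1, 0], 0]
    - [0, [-0.5, 2, 0], 0]
    - [0, [-0.5, 2, 0], 0]
    - [0, [-0.5, 2, 0], 0]

```text
time_s: 32.4
ee_pos: [516.8, -215.0, 80.7]
ee_rot: [143.7, 89.9, 138.9]
force: [-0.8, -1.2, 5.4]
gripper_width: 17.6
```

```bash
python3 g.py
```

```text
32.45 [ 516.83 -215.03   80.74] [ 0.4 -0.6  6. ] 17.6 25.12
32.5 [ 516.81 -215.04   80.73] [-0.  -0.9  6. ] 17.5 25.12
```

```bash
python3 - <<'E'
from h import *
f=cams.grab_frame("side"); cv2.imwrite("pics/end.png",f["img"][:,:,::-1])
E
```

```text
(no output)
```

View pics/end.png

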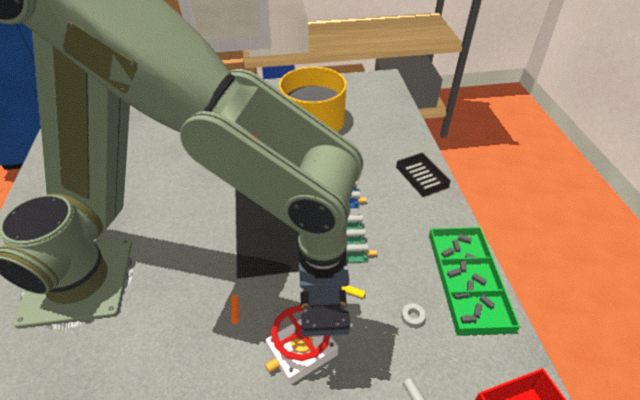

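The final view shows the gripper on the handle at about (325,300). Pins are seen in the green rack at (355,235), the mat is empty where it shows, and the ring at (413,315) has not moved.

```bash
python3 -c "
from workcell import env
print(env.job_done())"
```

```text
the job is handed in; nothing more can be done
None
```

The job is handed in at about 32.6 s. Both pins are in their racks, and the valve is two turns open with the gripper still closed on the handle.

- **Pins:** The long pin lies in the blue rack and the short pin in the green rack. Wrist and side pictures after each release showed them level and in line with their neighbours. In the last picture the arm hides most of the blue rack, so that one was not checked again.
- **Closing the valve:** I turned the wheel clockwise about 137° until it stopped. Pushing harder raised the force from about 11 N to about 16 N with no further movement, so I took that as the stop, at a handle angle of about 24.9°.
- **Backing off:** I led it back two full turns counter-clockwise. It overshot by about 2°, so I corrected it. It ended at 25.1°, about 0.2° from exactly two turns, judging by the arm's own position; I did not read the wheel itself. The gripper reads 17.5 mm on the 18 mm handle, with about 1 N sideways and about 6 N upward on the tool.
- **What disagreed:** The fingertips sit roughly 20 mm higher than `env.tip_reach` says. My first grasp closed above the long pin without touching it. I worked out the true offset from the pictures and used it for everything after.
- **Bystanders:** I did not touch the ring or the screwdriver. The ring shows unmoved in the last picture; the screwdriver's spot is hidden there.

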